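# Lay freshly glued scenery bases in the drying tray and weight them

### The arm

A 6-joint arm with a two-finger parallel gripper is mounted at the origin on the work surface. World frame = base frame: x ahead of the robot, y to its left, z up, the work surface at z = 0. Lengths are in m, angles in rad, forces in N, time in s.
With the tool pointing down it reaches from about 0.25 to 0.725 m from the base axis. Payload 9.7 kg.
Tool frame: the origin (TCP) lies midway between the tips of the shut fingers; the grasp point (between the pads) lies arm.tcp_to_grasp behind it (arm.tcp_to_grasp is the distance from the TCP to the grasp point, in m); z points along the fingers, y is the line along which they close (so a half turn about z gives the same grasp; the last joint's range is limited). The gripper opens to 85 mm and grips with 20 to 120 N. Pads are 22 mm wide; open, the fingers measure 114 mm over their backs; the gripper's body (76 mm by 85 mm) begins 54 mm behind the grasp point. The pads swing forward as they close: fully open they stand 13 mm farther back than shut.
Start: joints at [1.193, 0.087, 0.176, 1.66, 0, 1.571], TCP at [0.203, 0.511, 0.201] pointing down, gripper open.
Joint ranges: [-3.13, 3.13], [-0.85, 1.81], [-1.15, 1.24], [-2.2, 2.28], [-1.44, 1.52], [-3.14, 3.14]. Speed limits (rad/s): [2.22, 2.22, 2.57, 3.14, 3.14, 3.14].

### API

Orientations are given as [roll, pitch, yaw] about the fixed x, y, z axes, in that order (R = Rz(yaw) Ry(pitch) Rx(roll)).
In Python, from station import arm gives the robot as it stands. The module is installed in compiled form; this text tells all that it offers.
- The arm moves only by the shell command python3 -m crank 'ROWS' [OPENING] [FORCE]. ROWS is JSON, a list of rows, each an object with "delta_pos": the shift along the tool's x, y, z in mm, a list of three; "twist": the turn, a rotation vector about the tool's x, y, z in rad, a list of three. In form: [{"delta_pos": [tx, ty, tz], "twist": [rx, ry, rz]}, ...]. A call has 1 to 12 rows; each row shifts and turns the commanded pose from where the row before left it, along the tool's axes as they then stand; what a row does not reach is not made up. A row lasts 1/8 s, in which the tool goes at most 62.5 mm and 10.7 degrees, less where a joint would pass 70% of its speed; a pose out of reach is approached as far as the arm can. A call is refused whole if a number of a shift passes 62.5 or a number of a turn 0.188, either way. A call with a gripper value outside its range is refused whole. OPENING is the finger opening in mm, from 0 to 85.4, set as the call begins (- or left out, the last holds). The fingers move at their own pace and stop on an object; FORCE is the grip in N (left out, the last holds). Time passes only in rows, so rows that do not move let the fingers close. It gives the time, the measured TCP pose, the force, the opening and the grip force at its end, in the units of the state.
- arm.observe(): the state, without advancing time (a new reading comes with each control period).
- arm.read_camera(name): name is "side" or "top"; returns (picture, depth): 400x640x3 uint8, blue, green, red; 400x640 float32, m along the optical axis (not along the pixel's ray), 0 where there is no reading.
- arm.camera_params(name): a dict with "intrinsics" (3x3 intrinsics, pixels), "extrinsics" (4x4, takes a point from camera to world coordinates). Camera axes: x right, y up, looking along -z (the intrinsics and any distortion apply to the point x, -y, -z); pixel columns grow to the right and rows downward; lengths in m; the calibration is good to about 2 mm. A picture is of the moment at which its call begins. camera_params takes no time and is no camera call.
- arm.sign_off(): hands the job in; it is judged then, once.
The state is a dict: "time": time; "joint_pos": joint angles; "dq": joint speeds; "joint_efforts": joint torques, N m; "tcp_pos": TCP position; "eef_rot": TCP orientation; "force": force on the tool from outside, world axes, zero at the start; "moment": the same for the moment, N m; "opening": opening from 0.0 (shut) to 1.0 (fully open); "grip_force": force on a finger pad.
Only numpy, scipy, OpenCV 4.12 (cv2) and the standard library are available. Lean on these libraries where they do the work, as an engineer would, in place of code of your own. Each camera call takes 0.05 s, during which the arm holds its last target. There are 200 camera calls.

### The job

The cork on the scenery bases has just been glued and their edges are still wet, so never touch them with the fingers: slide the spatula under each base on the mat, lift it over and set it down on its feet in the drying tray, side by side. When all are in the tray, lay the spatula back with its handle in the notch of its rest and its blade flat on the bench, and slide one wire spool per base off the rack and set it down gently, standing upright in the middle of the cork, as a weight while the glue sets. Leave the thread reel, glue bottle, jar and clear cover alone.

Things in the scene. Friction and masses are not known exactly. Their poses are not given: they have to be found in the camera images.
- base1: one of up to three identical scenery bases (absent: None): plywood slab 84 x 84 x 6 mm, cork sheet 76 x 76 x 4 mm glued on top, four round feet 10 mm high, 10 mm across, at x, y = +-35 mm (60 mm free between feet, 10 mm free under the slab, from all four sides). 20 mm high in all, 80 g. Origin: centre of the underside at foot level; x, y along its sides. Starts on the pink mat (z = 0), at left
- base2: one of up to three identical scenery bases (absent: None): plywood slab 84 x 84 x 6 mm, cork sheet 76 x 76 x 4 mm glued on top, four round feet 10 mm high, 10 mm across, at x, y = +-35 mm (60 mm free between feet, 10 mm free under the slab, from all four sides). 20 mm high in all, 80 g. Origin: centre of the underside at foot level; x, y along its sides. Starts on the pink mat (z = 0), at left
- base3: one of up to three identical scenery bases (absent: None): plywood slab 84 x 84 x 6 mm, cork sheet 76 x 76 x 4 mm glued on top, four round feet 10 mm high, 10 mm across, at x, y = +-35 mm (60 mm free between feet, 10 mm free under the slab, from all four sides). 20 mm high in all, 80 g. Origin: centre of the underside at foot level; x, y along its sides. Starts on the pink mat (z = 0), at left
- spool1: one of three identical full spools of aluminium craft wire: cylinder 54 mm across, 42 mm high, with a 20 mm hole right through, about 220 g. Origin: centre of its lower face, z along its axis (up). Starts on one of the rack's four pegs, standing on the rack's board; which peg varies. It slides straight up off the peg
- spool2: one of three identical full spools of aluminium craft wire: cylinder 54 mm across, 42 mm high, with a 20 mm hole right through, about 220 g. Origin: centre of its lower face, z along its axis (up). Starts on one of the rack's four pegs, standing on the rack's board; which peg varies. It slides straight up off the peg
- spool3: one of three identical full spools of aluminium craft wire: cylinder 54 mm across, 42 mm high, with a 20 mm hole right through, about 220 g. Origin: centre of its lower face, z along its axis (up). Starts on one of the rack's four pegs, standing on the rack's board; which peg varies. It slides straight up off the peg
- reel: slim paper-coloured thread reel 28 mm across, 50 mm high, on the fourth peg of the rack; not needed. Origin: centre of its lower face
- rack: fixed spool rack: square wooden board 132 x 132 x 18 mm with four upright pegs 10 mm thick, standing 54 mm above the board (tops at 72 mm), at x, y = +-38 mm (76 mm apart). Origin: centre of its underside, x and y along its sides, z up
- tray: fixed drying tray, 170 mm deep (x) x 310 mm wide (y), floor 8 mm thick; a lip 6 mm thick, top 20 mm above the bench, along the back (+x) and both sides; the front (-x, towards the robot) is open. Clear floor: x -95 to +69 mm, y +-149 mm. Origin: on the bench, 75 mm in front of the back face, middle of its width; z up. Holds three bases side by side about 98 mm apart
- rest: fixed wooden rest for the spatula's handle: block 30 mm (x) x 70 mm (y), with a notch 30 mm wide running along its x, notch floor 42 mm above the bench, cheeks up to 60 mm. Origin: centre of its underside; the spatula lies in it with its blade pointing along the rest's +x
- spatula: cranked lifting spatula, 110 g. Dark steel blade 90 mm long, 42 wide, 2 thick, from the heel (x = 0) to the tip (x = +90). Neck 16 mm wide rises backwards from the heel to a level wooden handle 18 mm wide (y), x = -15 to -125, z = 42 to 64 mm. Origin: underside of the blade at the heel; x to the tip, z up. Starts blade flat on the bench, rear of the handle in the rest
- spatula_grip (a point): good place to grip the spatula: centre of the handle near the neck, at x = -35 mm, z = 53 mm of the spatula; same axes as the spatula
- spatula_tip (a point): middle of the blade's front edge, x = 90 mm, z = 1 mm of the spatula
- spatula_butt (a point): underside of the handle, x = -100 mm, z = 42 mm of the spatula; the part that lies in the notch of the rest
- glue: bystander: upright white glue bottle, 52 mm across, 130 mm high; origin: centre of its underside
- jar: bystander: small glass jar, 56 mm across, 60 mm high; origin: centre of its underside
- cover: bystander: clear acrylic display cover, a 100 mm cube; origin: centre of its underside
Things that resemble listed ones, but are neither listed nor needed, are in the scene too. What is shaped like the base3 but green or purple is not meant.

How it is judged:
By the outcome, as a careful person would: the job done as asked, in the order asked, and still so for the second after the job is handed in, with the robot touching nothing.
Of base1, base2, base3 only 2 to 3 are there at a start; the rules pass over those that are not, and their reading is None.
At some moment in a run one of base1, base2, base3 may be knocked a few centimetres aside while the robot is not near it.
It also fails if it takes over 210 s, if anything falls off the work surface, if the arm or the gripper's body presses on something with over 40 N, if the wrist force passes 120 N, or if a joint passes its speed limit or range.

## Working session

There is one attempt and no reset: what is moved stays moved. The work goes in short steps, Python scripts to look and compute and a shell command to move; the robot and the scene stay as the last step left them, time stands still between calls to the robot, and variables do not carry over. Pictures are saved under pics/ and viewed, at most 14 in all, crops included, and the job is handed in when it is done.

```bash
mkdir -p pics; cat > h.py <<'E'
import numpy as np, cv2
from station import arm
def look(n,save=None):
    im,d=arm.read_camera(n); p=arm.camera_params(n)
    if save: cv2.imwrite('pics/'+save,im)
    K=np.array(p['intrinsics']);T=np.array(p['extrinsics'])
    v,u=np.mgrid[:400,:640]
    P=np.stack([(u-K[0,2])/K[0,0]*d,-(v-K[1,2])/K[1,1]*d,-d],-1)
    W=P@T[:3,:3].T+T[:3,3]; W[d==0]=np.nan
    return im,d,W
E
python3 - <<'E'
from h import *
for n in('top','side'):
    im,d,W=look(n,n+'0.png'); p=arm.camera_params(n); print({k:np.round(v,3).tolist() if not isinstance(v,str) else v for k,v in p.items()}); np.savez(n+'0.npz',im=im,W=W)
s=arm.observe();print(s, arm.tcp_to_grasp)
E
```

```text
{'intrinsics': [[494.122, 0.0, 324.917], [0.0, 494.122, 200.061], [0.0, 0.0, 1.0]], 'extrinsics': [[-0.015, 0.979, -0.201, 0.281], [-1.0, -0.015, 0.002, 0.088], [-0.002, 0.201, 0.98, 1.383], [0.0, 0.0, 0.0, 1.0]]}
{'intrinsics': [[393.534, 0.0, 316.839], [0.0, 393.534, 192.907], [0.0, 0.0, 1.0]], 'extrinsics': [[-1.0, -0.002, -0.009, 0.517], [-0.006, -0.615, 0.788, 0.963], [-0.007, 0.788, 0.615, 0.736], [0.0, 0.0, 0.0, 1.0]]}
{'time': 0.1, 'joint_pos': array([ 1.19302918e+00,  8.73715474e-02,  1.75217554e-01,  1.65975861e+00,
       -2.30447529e-05,  1.57080994e+00]), 'dq': array([2.46695511e-04, 4.68773521e-05, 8.86362791e-04, 8.06705686e-04,
       1.19521708e-03, 6.60564165e-05]), 'joint_efforts': array([-1.40990367e-03, -5.21560836e+01,  4.65653586e+01,  1.60146179e-02,
       -5.54925884e-05,  3.38143559e-05]), 'tcp_pos': array([0.20278986, 0.51101001, 0.20017454]), 'eef_rot': array([-3.14047637e+00,  2.30599307e-05,  2.76381192e+00]), 'force': array([-0.38018423,  0.16589932,  0.09714947]), 'moment': array([ 0.00814486, -0.00868765, -0.00525587]), 'grip_force': 0.0, 'opening': 0.9983233116074247} 0.0187
```

View pics/top0.png

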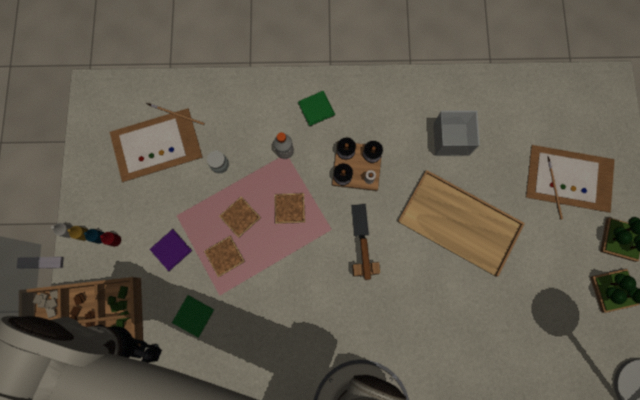

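View pics/side0.png

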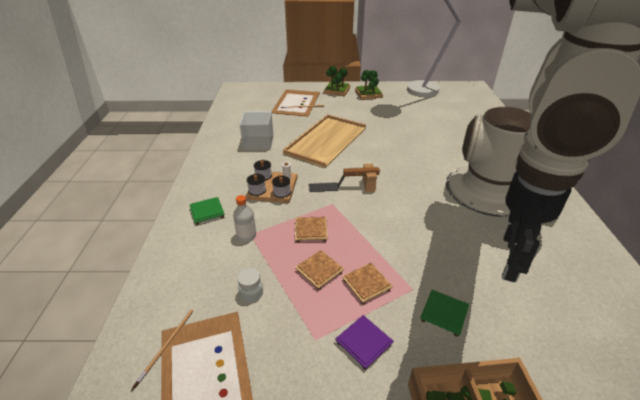

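The top view shows three cork bases on the pink mat at (225,256), (240,216) and (290,208). The lookalikes are green at (316,108) and (193,316) and purple at (171,250), and I won't use those. The spools are at (346,148), (373,151) and (343,174), with the reel at (371,176). The spatula blade is at (360,220) and its handle at (365,255), in the rest at (366,268). The tray is at (460,223), the glue bottle at (283,145), the jar at (217,161) and the clear cover at (456,132).

```bash
cat >> h.py <<'E'
def rect(W,mask):
    p=W[mask]; p=p[~np.isnan(p).any(1)]
    r=cv2.minAreaRect((p[:,:2]*1000).astype(np.float32))
    return np.round(r[0],1),np.round(r[1],1),round(r[2],1),round(float(np.median(p[:,2]))*1000,1),len(p)
def blobs(m,amin=60):
    n,l,s,c=cv2.connectedComponentsWithStats(m.astype(np.uint8))
    return [(l==i,c[i].round()) for i in range(1,n) if s[i,4]>=amin]
def bases(im,W):
    hsv=cv2.cvtColor(im,cv2.COLOR_BGR2HSV).astype(int)
    z=W[...,2]
    roi=(W[...,1]>0.05)&(W[...,1]<0.6)&(W[...,0]>.2)&(W[...,0]<.62)
    m=(hsv[...,0]>5)&(hsv[...,0]<25)&(hsv[...,1]>70)&(z>0.010)&(z<0.03)
    return m
E
python3 - <<'E'
from h import *
for n in('top','side'):
    f=np.load(n+'0.npz');im,W=f['im'],f['W'];z=W[...,2]
    print(n)
    print('bench z',np.nanmedian(z[(W[...,0]>.3)&(W[...,0]<.5)&(W[...,1]>-.0)&(W[...,1]<.02)]))
    for m,c in blobs(bases(im,W)): print('cork/brown',c,*rect(W,m))
    R=(W[...,0]>.15)&(W[...,0]<.75)&(W[...,1]<.35)&(W[...,1]>-.4)
    for nm,lo,hi in(('33-80',.033,.09),):
        for m,c in blobs(R&(z>lo)&(z<hi)): print(nm,c,*rect(W,m))
    for m,c in blobs(R&(z>.055)&(z<.085),8): print('55-85',c,*rect(W,m))
    dark=(im.max(2)<75)&R&(z<.035)&(z>-.01)
    for m,c in blobs(dark): print('dark low',c,*rect(W,m))
E
python3 -c "
import cv2
i=cv2.imread('pics/top0.png')
cv2.imwrite('pics/c1.png',cv2.resize(i[130:290,170:390],None,fx=3.6,fy=3.6,interpolation=2))"
```

```text
top
bench z 0.0004080842075715463
cork/brown [359. 170.] [661.2  -6.2] [131.7 132.4] 81.8 17.1 1036
cork/brown [470. 212.] [ 493.7 -292.8] [310.9 170.8] 59.0 17.9 674
cork/brown [289. 208.] [540.5 188.2] [84.3 83.7] 2.2 18.4 870
cork/brown [239. 217.] [518.  328.5] [85.7 84.1] 42.4 18.4 878
cork/brown [613. 244.] [ 423.8 -708.8] [137.8  73.8] 26.7 17.3 243
cork/brown [224. 256.] [407.9 369. ] [84.6 84.3] 30.3 18.4 921
cork/brown [607. 293.] [ 298.1 -696.1] [100.2 101.1] 11.7 17.1 280
cork/brown [139. 309.] [269.8 592.3] [165.1   6.1] 5.8 19.0 179
cork/brown [102. 302.] [291.9 690.6] [86.  11.1] 6.6 19.3 109
cork/brown [ 66. 303.] [288.4 787.6] [75.1 15.7] 10.0 20.1 110
33-80 [451. 146.] [ 698.5 -271.9] [116.1  51.3] 60.2 62.1 323
33-80 [284. 148.] [709.  201.1] [45.5 50.9] 31.3 77.1 201
33-80 [346. 147.] [705.3  25. ] [50.6 53.1] 88.0 58.8 309
33-80 [372. 151.] [694.2 -49. ] [52.2 52.7] 15.0 58.8 309
33-80 [342. 173.] [629.2  36.5] [52.5 52.1] 88.2 58.9 313
33-80 [370. 176.] [618.3 -38.8] [25.3 26.8] 54.7 65.5 97
33-80 [365. 263.] [389.1 -27.7] [ 73.4 106.3] 71.8 60.7 521
55-85 [452.
[... 1817 characters left out ...]
0 [258. 175.] [704.2 -12.3] [133.6  54.2] 81.8 58.7 513
33-80 [282. 179.] [634.5   4.6] [ 51.  119.1] 1.2 59.1 388
33-80 [363. 172.] [395.  -26.3] [ 73.9 109.7] 71.8 59.7 443
33-80 [244. 222.] [715.  213.9] [52.2 34.9] 7.8 64.4 385
55-85 [263. 130.] [ 702.3 -272.2] [113.2  47.4] 61.1 69.7 155
55-85 [262. 165.] [699.1 -49.4] [52.3 55.8] 17.6 60.5 150
55-85 [285. 165.] [623.4 -36.9] [26.6 28.2] 54.1 67.6 61
55-85 [364. 170.] [392.2 -26.4] [ 71.9 104.5] 72.0 61.5 296
55-85 [255. 179.] [707.3  25.3] [55.1 51.6] 60.8 60.3 174
55-85 [280. 181.] [633.3  36.5] [49.8 54.7] 5.4 60.4 176
55-85 [243. 220.] [713.2 215. ] [52.  31.3] 14.9 71.0 211
dark low [324. 187.] [500.7  -8.3] [99.2 32.6] 6.0 3.7 164
```

View pics/c1.png

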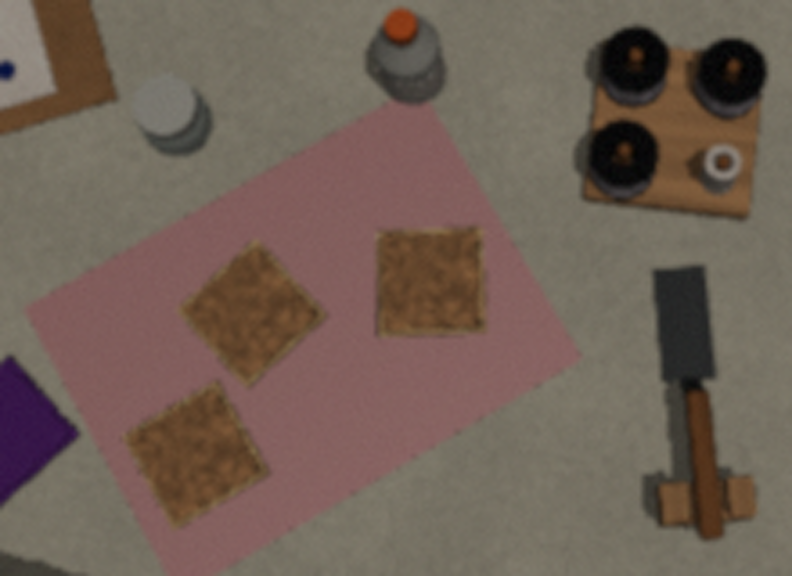

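The crop confirms the choice: three cork-brown bases, with the glue bottle, jar and purple slab clearly different. The spatula lies with its handle in the rest. Next, a planner that prints tool-axis shifts, then the grasp.

```bash
cat > go.py <<'E'
# args: waypoints "x y z yawdeg [pitch_down_deg]" (mm); prints turn in place, then shift in tool axes
import sys, numpy as np
from scipy.spatial.transform import Rotation as R
from station import arm
s=arm.observe(); p=s['tcp_pos']*1000; r=R.from_euler('xyz',s['eef_rot'])
print('t',round(s['time'],2),'tcp',p.round(1),'yaw',np.degrees(s['eef_rot']).round(2),'F',s['force'].round(1),'open',round(s['opening']*85.4,1),'grip',round(float(s['grip_force']),1))
for a in sys.argv[1:]:
    v=[float(x) for x in a.split()]
    t=R.from_euler('z',v[3],degrees=True)*R.from_euler('y',v[4] if len(v)>4 else 0,degrees=True)*R.from_euler('x',180,degrees=True)
    print(a,'| turn',(r.inv()*t).as_rotvec().round(3),'| shift',t.inv().apply(np.array(v[:3])-p).round(1))
    p,r=np.array(v[:3]),t
E
python3 go.py "427 -15 150 4.3" "427 -15 34 4.3"
```

```text
t 0.1 tcp [202.8 511.  200.2] yaw [-179.94    0.    158.35] F [-0.4  0.2  0.1] open 85.3 grip 0.0
427 -15 150 4.3 | turn [-0.000e+00  2.000e-03  2.689e+00] | shift [184.1 541.3  50.2]
427 -15 34 4.3 | turn [0. 0. 0.] | shift [  0.  -0. 116.]
```

```bash
python3 -m crank '[{"delta_pos":[0,0,0],"twist":[0,0,0.18]},{"delta_pos":[0,0,0],"twist":[0,0,0.18]},{"delta_pos":[0,0,0],"twist":[0,0,0.18]},{"delta_pos":[0,0,0],"twist":[0,0,0.18]},{"delta_pos":[0,0,0],"twist":[0,0,0.18]},{"delta_pos":[0,0,0],"twist":[0,0,0.18]},{"delta_pos":[0,0,0],"twist":[0,0,0.18]},{"delta_pos":[0,0,0],"twist":[0,0,0.18]},{"delta_pos":[0,0,0],"twist":[0,0,0.18]},{"delta_pos":[0,0,0],"twist":[0,0,0.18]},{"delta_pos":[0,0,0],"twist":[0,0,0.18]},{"delta_pos":[0,0,0],"twist":[0,0,0.18]}]' 55
python3 -m crank '[{"delta_pos":[0,0,0],"twist":[0,0,0.176]},{"delta_pos":[0,0,0],"twist":[0,0,0.176]},{"delta_pos":[0,0,0],"twist":[0,0,0.176]}]'
python3 -m crank '[{"delta_pos":[15.3,45.1,4.2],"twist":[0,0,0]},{"delta_pos":[15.3,45.1,4.2],"twist":[0,0,0]},{"delta_pos":[15.3,45.1,4.2],"twist":[0,0,0]},{"delta_pos":[15.3,45.1,4.2],"twist":[0,0,0]},{"delta_pos":[15.3,45.1,4.2],"twist":[0,0,0]},{"delta_pos":[15.3,45.1,4.2],"twist":[0,0,0]},{"delta_pos":[15.3,45.1,4.2],"twist":[0,0,0]},{"delta_pos":[15.3,45.1,4.2],"twist":[0,0,0]},{"delta_pos":[15.3,45.1,4.2],"twist":[0,0,0]},{"delta_pos":[15.3,45.1,4.2],"twist":[0,0,0]},{"delta_pos":[15.3,45.1,4.2],"twist":[0,0,0]},{"delta_pos":[15.3,45.1,4.2],"twist":[0,0,0]}]'
python3 go.py "427 -15 150 4.3" "427 -15 34 4.3"
```

```text
time: 1.6
tcp_pos: [0.3291, 0.4235, 0.2006]
eef_rot: [-3.025, 0.029, 0.843]
force: [0.6, 0.2, 1.2]
opening: 0.641
grip_force: 0.0
time: 1.98
tcp_pos: [0.4083, 0.3135, 0.2016]
eef_rot: [-2.94, 0.108, 0.533]
force: [0.8, 0.8, 0.0]
opening: 0.643
grip_force: 0.0
time: 3.48
tcp_pos: [0.7923, -0.04, 0.0196]
eef_rot: [-2.949, 0.095, 0.533]
force: [-13.4, 1.5, 15.3]
opening: 0.641
grip_force: 0.0
t 3.48 tcp [792.3 -40.   19.6] yaw [-168.94    5.43   30.56] F [-13.4   1.5  15.3] open 54.7 grip 0.0
427 -15 150 4.3 | turn [-0.168  0.137  0.447] | shift [-362.4  -52.3 -130.4]
427 -15 34 4.3 | turn [0. 0. 0.] | shift [  0.  -0. 116.]
```

```bash
python3 - <<'E'
from h import *
s=arm.observe();print(s['joint_pos'].round(3),s['tcp_pos'],s['force'])
im,d,W=look('top','t1.png')
im2,d,W=look('side')
cv2.imwrite('pics/t1.png',np.vstack([cv2.resize(im[60:310],(750,293)),cv2.resize(im2[60:310],(750,293))]))
E
```

```text
[-0.091  1.085  1.236  1.911  0.102  2.517] [ 0.79231374 -0.03996971  0.01958593] [-13.35457186   1.51710644  15.2775575 ]
```

View pics/t1.png

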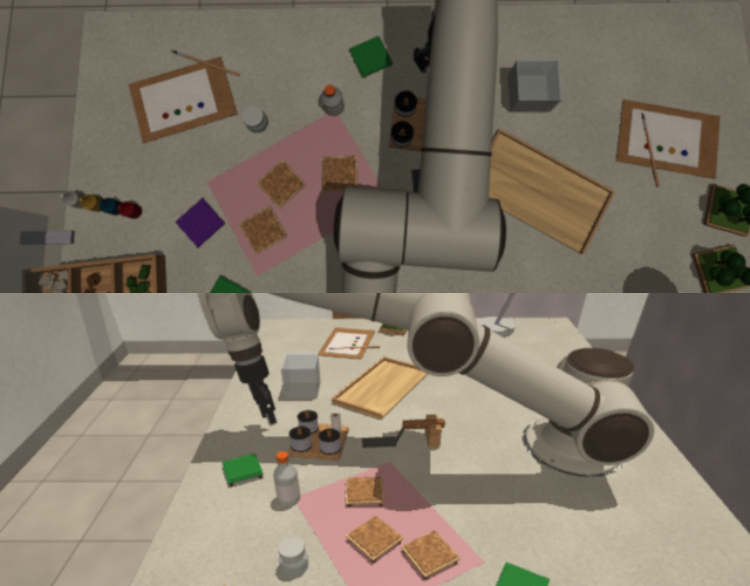

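The top view shows the arm stretched out past the rack, with the tool beyond x=0.79. Nothing was touched: the spools at (405,103) and (402,132), the bases and the spatula are all where they were. The turn ran q6 into its range, because yaw = q1 − q6 + π, so I'll use the half-turn grasp instead. First straight up, then back.

```bash
python3 - <<'E'
from station import arm
from scipy.spatial.transform import Rotation as R
s=arm.observe(); r=R.from_euler('xyz',s['eef_rot'])
print((r.inv().apply([0,0,200])).round(1),(r.inv().apply([-320,60,0])).round(1), (r.inv()*R.from_euler('zyx',[s['eef_rot'][2],0,3.14159])).as_rotvec())
E
```

```text
[ -20.2  -38.9 -195.1] [-244.4 -204.7   66.1] [-0.12397136  0.19524012  1.04641259]
```

```bash
python3 -m crank '[{"delta_pos":[-2.5,-4.9,-24.4],"twist":[0,0,0]},{"delta_pos":[-2.5,-4.9,-24.4],"twist":[0,0,0]},{"delta_pos":[-2.5,-4.9,-24.4],"twist":[0,0,0]},{"delta_pos":[-2.5,-4.9,-24.4],"twist":[0,0,0]},{"delta_pos":[-2.5,-4.9,-24.4],"twist":[0,0,0]},{"delta_pos":[-2.5,-4.9,-24.4],"twist":[0,0,0]},{"delta_pos":[-2.5,-4.9,-24.4],"twist":[0,0,0]},{"delta_pos":[-2.5,-4.9,-24.4],"twist":[0,0,0]}]'
python3 go.py "450 -15 200 184.3"; python3 -c "from station import arm; print(arm.observe()['joint_pos'].round(2))"
```

```text
time: 4.58
tcp_pos: [0.7341, -0.033, 0.1964]
eef_rot: [-2.984, 0.044, 0.525]
force: [0.6, -0.6, 0.4]
opening: 0.644
grip_force: 0.0
t 4.58 tcp [734.1 -33.  196.4] yaw [-170.95    2.52   30.05] F [ 0.6 -0.6  0.4] open 55.0 grip 0.0
450 -15 200 184.3 | turn [-0.108 -0.199 -2.688] | shift [281.9  39.3  -3.6]
[-0.09  0.87  1.23  2.06  0.1   2.52]
```

```bash
python3 -m crank '[{"delta_pos":[-23,-15.5,3],"twist":[0,0,0]},{"delta_pos":[-23,-15.5,3],"twist":[0,0,0]},{"delta_pos":[-23,-15.5,3],"twist":[0,0,0]},{"delta_pos":[-23,-15.5,3],"twist":[0,0,0]},{"delta_pos":[-23,-15.5,3],"twist":[0,0,0]},{"delta_pos":[-23,-15.5,3],"twist":[0,0,0]},{"delta_pos":[-23,-15.5,3],"twist":[0,0,0]},{"delta_pos":[-23,-15.5,3],"twist":[0,0,0]},{"delta_pos":[-23,-15.5,3],"twist":[0,0,0]},{"delta_pos":[-23,-15.5,3],"twist":[0,0,0]}]'
python3 -m crank '[{"delta_pos":[0,0,0],"twist":[-0.007,-0.013,-0.18]},{"delta_pos":[0,0,0],"twist":[-0.007,-0.013,-0.18]},{"delta_pos":[0,0,0],"twist":[-0.007,-0.013,-0.18]},{"delta_pos":[0,0,0],"twist":[-0.007,-0.013,-0.18]},{"delta_pos":[0,0,0],"twist":[-0.007,-0.013,-0.18]},{"delta_pos":[0,0,0],"twist":[-0.007,-0.013,-0.18]},{"delta_pos":[0,0,0],"twist":[-0.007,-0.013,-0.18]},{"delta_pos":[0,0,0],"twist":[-0.007,-0.013,-0.18]},{"delta_pos":[0,0,0],"twist":[-0.007,-0.013,-0.18]},{"delta_pos":[0,0,0],"twist":[-0.007,-0.013,-0.18]},{"delta_pos":[0,0,0],"twist":[-0.007,-0.013,-0.18]},{"delta_pos":[0,0,0],"twist":[-0.007,-0.013,-0.18]}]'
python3 go.py "427 -15 150 184.3"; python3 -c "from station import arm; print(arm.observe()['joint_pos'].round(2))"
```

```text
time: 5.82
tcp_pos: [0.4592, -0.0119, 0.2011]
eef_rot: [-2.984, 0.044, 0.525]
force: [-1.2, -0.4, -0.9]
opening: 0.644
grip_force: 0.0
time: 7.32
tcp_pos: [0.4602, -0.0119, 0.2011]
eef_rot: [-3.114, -0.035, 2.694]
force: [0.2, 0.1, 0.4]
opening: 0.645
grip_force: 0.0
t 7.33 tcp [460.2 -11.9 201.1] yaw [-178.4    -2.01  154.37] F [0.2 0.1 0.4] open 55.1 grip 0.0
427 -15 150 184.3 | turn [-0.018 -0.042 -0.522] | shift [33.3 -0.6 51.1]
[-0.02 -0.08  0.01  1.7  -0.01  0.43]
```

Rotation now behaves. Finish the turn and shift, then correct.

```bash
python3 -m crank '[{"delta_pos":[0,0,0],"twist":[-0.006,-0.014,-0.174]},{"delta_pos":[0,0,0],"twist":[-0.006,-0.014,-0.174]},{"delta_pos":[0,0,0],"twist":[-0.006,-0.014,-0.174]},{"delta_pos":[16.6,-0.3,25.5],"twist":[0,0,0]},{"delta_pos":[16.6,-0.3,25.5],"twist":[0,0,0]},{"delta_pos":[0,0,0],"twist":[0,0,0]},{"delta_pos":[0,0,0],"twist":[0,0,0]}]'
python3 go.py "427 -15 34 184.3"
```

```text
time: 8.2
tcp_pos: [0.428, -0.0149, 0.1509]
eef_rot: [-3.141, 0.001, -3.072]
force: [0.3, 0.1, 0.1]
opening: 0.645
grip_force: 0.0
t 8.2 tcp [428.  -14.9 150.9] yaw [-1.7997e+02  8.0000e-02 -1.7603e+02] F [0.3 0.1 0.1] open 55.0 grip 0.0
427 -15 34 184.3 | turn [-0.001  0.001 -0.006] | shift [  1.   -0.  116.9]
```

```bash
python3 -m crank '[{"delta_pos":[1,0,20],"twist":[-0.001,0.001,-0.006]},{"delta_pos":[0,0,20],"twist":[0,0,0]},{"delta_pos":[0,0,20],"twist":[0,0,0]},{"delta_pos":[0,0,20],"twist":[0,0,0]},{"delta_pos":[0,0,20],"twist":[0,0,0]},{"delta_pos":[0,0,12],"twist":[0,0,0]},{"delta_pos":[0,0,5],"twist":[0,0,0]},{"delta_pos":[0,0,0],"twist":[0,0,0]}]'
python3 -m crank '[{"delta_pos":[0,0,0],"twist":[0,0,0]},{"delta_pos":[0,0,0],"twist":[0,0,0]},{"delta_pos":[0,0,0],"twist":[0,0,0]},{"delta_pos":[0,0,0],"twist":[0,0,0]},{"delta_pos":[0,0,0],"twist":[0,0,0]},{"delta_pos":[0,0,0],"twist":[0,0,0]},{"delta_pos":[0,0,0],"twist":[0,0,0]},{"delta_pos":[0,0,0],"twist":[0,0,0]}]' 0 110
python3 go.py "427 -15 34 184.3"
```

```text
time: 9.2
tcp_pos: [0.4266, -0.0149, 0.033]
eef_rot: [3.141, -0.001, -3.066]
force: [0.8, -0.3, 0.5]
opening: 0.644
grip_force: 0.0
time: 10.2
tcp_pos: [0.4273, -0.0151, 0.0338]
eef_rot: [-3.141, 0.001, -3.066]
force: [0.8, -2.6, 8.2]
opening: 0.0
grip_force: 4.1
t 10.2 tcp [427.3 -15.1  33.8] yaw [-1.7999e+02  6.0000e-02 -1.7569e+02] F [ 0.8 -2.6  8.2] open 0.0 grip 4.1
427 -15 34 184.3 | turn [-0.     0.001  0.   ] | shift [ 0.3  0.2 -0.2]
```

```bash
python3 - <<'E'
from h import *
im,d,W=look('top'); im2,d,W=look('side')
cv2.imwrite('pics/t2.png',np.hstack([cv2.resize(im[200:300,310:430],(396,330)),cv2.resize(im2[120:220,300:420],(396,330))]))
E
```

```text
(no output)
```

View pics/t2.png

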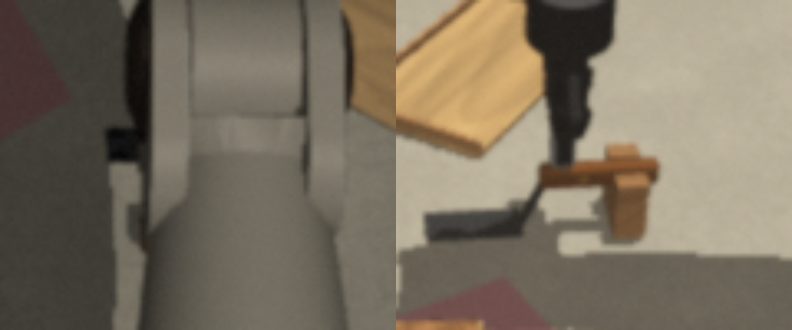

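The crop shows shut fingers at the handle near (565,165) in the right half, and the spatula hasn't visibly moved. I'll check against depth where the fingers and handle really are.

```bash
python3 - <<'E'
from h import *
im,d,W=look('side'); p=arm.camera_params('side');K=p['intrinsics'];T=np.linalg.inv(p['extrinsics'])
for q in[(.427,-.015,.034),(.427,-.015,.064),(.427,-.015,.1)]:
    c=T[:3,:3]@np.array(q)+T[:3,3]; print(q,K[0][0]*c[0]/-c[2]+K[0][2],K[1][1]*c[1]/c[2]+K[1][2])
for v in range(140,184,3):
    print(v,[tuple((W[v,u]*1000).round().astype(int)) for u in range(344,362,3)])
E
```

```text
(0.427, -0.015, 0.034) 349.92237937379866 177.24565411525597
(0.427, -0.015, 0.064) 350.37056477679306 169.13722784866113
(0.427, -0.015, 0.1) 350.9271853927111 159.06702656034588
140 [(np.int64(449), np.int64(-19), np.int64(162)), (np.int64(442), np.int64(-3), np.int64(172)), (np.int64(436), np.int64(20), np.int64(185)), (np.int64(428), np.int64(24), np.int64(188)), (np.int64(419), np.int64(21), np.int64(186)), (np.int64(376), np.int64(-292), np.int64(2))]
143 [(np.int64(432), np.int64(-259), np.int64(10)), (np.int64(443), np.int64(8), np.int64(169)), (np.int64(436), np.int64(25), np.int64(179)), (np.int64(427), np.int64(21), np.int64(176)), (np.int64(419), np.int64(23), np.int64(177)), (np.int64(377), np.int64(-276), np.int64(0))]
146 [(np.int64(433), np.int64(-241), np.int64(8)), (np.int64(442), np.int64(6), np.int64(157)), (np.int64(435), np.int64(27), np.int64(170)), (np.int64(427), np.int64(27), np.int64(170)), (np.int64(419), np.int64(24), np.int64(168)), (np.int64(379), np.int64(-249), np.int64(3))]
149 [(np.int64(434), np.int64(-230), np.int64(2)), (np.int64(441), np.int64(-
[... 2568 characters left out ...]
.int64(45)), (np.int64(419), np.int64(-7), np.int64(44)), (np.int64(402), np.int64(-71), np.int64(-1)), (np.int64(393), np.int64(-66), np.int64(2))]
179 [(np.int64(442), np.int64(-49), np.int64(3)), (np.int64(433), np.int64(-49), np.int64(3)), (np.int64(423), np.int64(-52), np.int64(0)), (np.int64(413), np.int64(-56), np.int64(-2)), (np.int64(404), np.int64(-55), np.int64(-2)), (np.int64(395), np.int64(-50), np.int64(2))]
182 [(np.int64(443), np.int64(-36), np.int64(0)), (np.int64(434), np.int64(-35), np.int64(2)), (np.int64(424), np.int64(-34), np.int64(2)), (np.int64(415), np.int64(-36), np.int64(1)), (np.int64(405), np.int64(-33), np.int64(2)), (np.int64(396), np.int64(-36), np.int64(0))]
```

```bash
python3 - <<'E'
from h import *
np.set_printoptions(suppress=True)
f=np.load('side0.npz');W=f['W'];im=f['im']
m=(W[...,0]>.1)&(W[...,0]<.35)&(W[...,1]>.4)&(W[...,1]<.6)&(W[...,2]>.1)
for z in range(100,420,10):
    q=W[m&(W[...,2]>z/1000)&(W[...,2]<(z+10)/1000)]
    if len(q): print(z,len(q),(q[:,:2].min(0)*1000).round(),(q[:,:2].max(0)*1000).round())
im,d,W=look('side')
m=(W[...,0]>.38)&(W[...,0]<.48)&(W[...,1]>-.07)&(W[...,1]<.07)
print('now')
for z in range(30,260,10):
    k=m&(W[...,2]>z/1000)&(W[...,2]<(z+10)/1000);q=W[k]
    if len(q): print(z,len(q),(q[:,:2].min(0)*1000).round(),(q[:,:2].max(0)*1000).round(),np.median(im[k],0))
print(arm.observe()['joint_pos'])
E
```

```text
240 39 [178. 466.] [233. 560.]
250 95 [179. 461.] [233. 566.]
260 100 [192. 461.] [232. 566.]
270 55 [191. 457.] [233. 566.]
280 22 [196. 457.] [237. 575.]
290 182 [191. 441.] [243. 584.]
300 143 [201. 470.] [242. 584.]
310 167 [207. 471.] [242. 582.]
320 223 [196. 491.] [242. 581.]
330 294 [191. 489.] [242. 580.]
340 341 [207. 515.] [240. 579.]
350 102 [201. 513.] [240. 549.]
360 303 [176. 493.] [242. 550.]
370 326 [176. 497.] [242. 550.]
380 348 [175. 495.] [242. 550.]
390 387 [174. 496.] [243. 550.]
400 514 [171. 484.] [242. 550.]
410 148 [178. 503.] [243. 550.]
now
30 19 [380. -19.] [455.  17.] [47. 65. 81.]
40 40 [381. -12.] [449.  16.] [40.5 59.  83. ]
50 70 [381. -47.] [449.  13.] [35.  57.5 84. ]
60 97 [381. -54.] [450.  -0.] [ 50.  86. 127.]
70 21 [420. -17.] [441.  -0.] [58. 61. 66.]
80 23 [420. -22.] [441.   2.] [37. 40. 43.]
90 21 [421. -21.] [441.   0.] [37. 39. 43.]
100 2 [442. -19.] [442.  -6.] [100.  115.5 121.5]
110 20 [416. -20.] [442.  21.] [36.5 40.  42.5]
120 20 [416.  -1.] [443.  31.] [29.  32.5 36. ]
130 28 [412. -20.] [446.  36.] [32.  36.  39.5]
140 38 [412. -22.] [446.  46.] [31.  34.  37.5]
150 59 [411.  -0.] [448.  48.] [34. 37. 40.]
160 65 [411. -27.] [449.  44.] [39. 43. 46.]
170 44 [411. -21.] [448.  30.] [32. 36. 40.]
180 27 [419.  10.] [438.  26.] [29. 33. 35.]
190 59 [396.  -8.] [465.  24.] [30. 34. 37.]
200 83 [393.  -7.] [466.  26.] [28. 31. 34.]
210 83 [394.  -6.] [466.  24.] [28. 32. 34.]
220 101 [395.  -8.] [466.  25.] [28. 31. 34.]
230 132 [392. -25.] [466.  22.] [31. 34. 37.]
240 55 [402. -12.] [461.  18.] [69. 73. 77.]
250 77 [392.  -8.] [467.  26.] [34. 42. 49.]
[-0.03542552 -0.20903895 -0.42788978  1.35078383  0.00006666 -0.1106742 ]
```

Depth says the finger tips really sit about 30 mm higher than the TCP reading: open tips at 240 against 213 expected, and shut tips resting on the handle top at 64 against a reading of 34. The fingers closed above the handle with an 8 N touch. I'll build that offset into the planner, open and go 30 mm lower.

```bash
sed -i "s/^print('t'/p=p-30.5*r.as_matrix()[:,2]\nprint('t'/" go.py
python3 -m crank '[{"delta_pos":[0,0,-4],"twist":[0,0,0]},{"delta_pos":[0,0,0],"twist":[0,0,0]},{"delta_pos":[0,0,0],"twist":[0,0,0]},{"delta_pos":[0,0,0],"twist":[0,0,0]}]' 60
python3 go.py "427 -15 34 184.3"
```

```text
time: 10.9
tcp_pos: [0.4261, -0.0149, 0.0364]
eef_rot: [3.141, -0.002, -3.066]
force: [-0.0, -0.8, 0.2]
opening: 0.703
grip_force: 0.0
t 10.9 tcp [426.2 -15.   66.9] yaw [ 1.7996e+02 -1.1000e-01 -1.7569e+02] F [-0.  -0.8  0.2] open 60.0 grip 0.0
427 -15 34 184.3 | turn [ 0.001 -0.002  0.   ] | shift [-0.8 -0.1 32.9]
```

```bash
python3 -m crank '[{"delta_pos":[0,0,12],"twist":[0,0,0]},{"delta_pos":[0,0,12],"twist":[0,0,0]},{"delta_pos":[0,0,9],"twist":[0,0,0]},{"delta_pos":[0,0,0],"twist":[0,0,0]}]'; python3 go.py "427 -15 34 184.3"
```

```text
time: 11.4
tcp_pos: [0.4255, -0.0149, 0.0025]
eef_rot: [3.141, -0.003, -3.066]
force: [0.8, 1.0, 0.8]
opening: 0.702
grip_force: 0.0
t 11.4 tcp [425.6 -14.9  33. ] yaw [ 179.96   -0.18 -175.68] F [0.8 1.  0.8] open 59.9 grip 0.0
427 -15 34 184.3 | turn [ 0.001 -0.003  0.   ] | shift [-1.4 -0.2 -1. ]
```

Straddling without contact. Close, then lift straight up and check.

```bash
python3 -m crank '[{"delta_pos":[0,0,0],"twist":[0,0,0]},{"delta_pos":[0,0,0],"twist":[0,0,0]},{"delta_pos":[0,0,0],"twist":[0,0,0]},{"delta_pos":[0,0,0],"twist":[0,0,0]},{"delta_pos":[0,0,0],"twist":[0,0,0]},{"delta_pos":[0,0,0],"twist":[0,0,0]},{"delta_pos":[0,0,0],"twist":[0,0,0]}]' 0 110; python3 go.py
```

```text
time: 12.28
tcp_pos: [0.4266, -0.015, 0.004]
eef_rot: [3.141, -0.001, -3.066]
force: [-0.1, -0.7, 5.6]
opening: 0.189
grip_force: 107.5
t 12.28 tcp [426.6 -15.   34.5] yaw [ 1.7998e+02 -3.0000e-02 -1.7569e+02] F [-0.1 -0.7  5.6] open 16.1 grip 107.5
```

```bash
python3 -m crank '[{"delta_pos":[0,0,-8],"twist":[0,0,0]},{"delta_pos":[0,0,-12],"twist":[0,0,0]},{"delta_pos":[0,0,-12],"twist":[0,0,0]},{"delta_pos":[0,0,-12],"twist":[0,0,0]},{"delta_pos":[0,0,-12],"twist":[0,0,0]},{"delta_pos":[0,0,-12],"twist":[0,0,0]},{"delta_pos":[0,0,-12],"twist":[0,0,0]},{"delta_pos":[0,0,-10],"twist":[0,0,0]},{"delta_pos":[0,0,0],"twist":[0,0,0]},{"delta_pos":[0,0,0],"twist":[0,0,0]}]'
cat >> h.py <<'E'
def blade(n,ret=False):
    # points expressed in nominal spatula frame from the (offset) TCP reading
    from scipy.spatial.transform import Rotation as R
    s=arm.observe(); r=R.from_euler('xyz',s['eef_rot']).as_matrix()
    im,d,W=look(n)
    tip=s['tcp_pos']-0.0305*r[:,2]
    S=np.stack([-r[:,0],r[:,1],-r[:,2]],1)
    O=tip-S@np.array([-.035,0,.0345])
    L=(W-O)@S
    m=(L[...,0]>.008)&(L[...,0]<.085)&(abs(L[...,1])<.03)&(abs(L[...,2])<.015)
    q=L[m]*1000
    c=np.linalg.lstsq(np.c_[q[:,0],q[:,1],np.ones(len(q))],q[:,2],rcond=None)[0]
    m2=(L[...,0]>.0)&(L[...,0]<.12)&(abs(L[...,1])<.04)&(abs(L[...,2])<.02);q2=L[m2]*1000
    print(n,len(q),'slope pitch deg',np.degrees(c[0]).round(2),'roll deg',np.degrees(c[1]).round(2),'top z at x=45',(45*c[0]+c[2]).round(2),'x max',np.percentile(q2[:,0],99).round(1),'y mid',np.round((np.percentile(q[:,1],2)+np.percentile(q[:,1],98))/2,1))
E
python3 -c "
from h import *
blade('top');blade('side')"; python3 go.py
```

```text
time: 13.52
tcp_pos: [0.4262, -0.015, 0.0933]
eef_rot: [3.141, -0.002, -3.066]
force: [-0.6, 0.3, -1.7]
opening: 0.191
grip_force: 107.3
t 13.57 tcp [426.2 -15.  123.6] yaw [ 1.7996e+02 -1.3000e-01 -1.7568e+02] F [ 0.6  0.4 -0.3] open 16.5 grip 107.3Traceback (most recent call last):
  File "<string>", line 3, in <module>
    blade('top');blade('side')
    ~~~~~^^^^^^^
  File "h.py", line 37, in blade
    print(n,len(q),'slope pitch deg',np.degrees(c[0]).round(2),'roll deg',np.degrees(c[1]).round(2),'top z at x=45',(45*c[0]+c[2]).round(2),'x max',np.percentile(q2[:,0],99).round(1),'y mid',np.round((np.percentile(q[:,1],2)+np.percentile(q[:,1],98))/2,1))
                                                                                                                                                    ~~~~~~~~~~~~~^^^^^^^^^^^^
    return _quantile_unchecked(
        a, q, axis, out, overwrite_input, method, keepdims, weights)
    return _ureduce(a,
                    func=_quantile_ureduce_func,
    ...<5 lines>...
                    overwrite_input=overwrite_input,
                    method=method)
    r = func(a, **kwargs)
    result = _quantile(arr,
                       quantiles=q,
    ...<2 lines>...
                       out=out,
                       weights=wgt)
    slices_having_nans = np.isnan(arr[-1, ...])
                                  ~~~^^^^^^^^^
IndexError: index -1 is out of bounds for axis 0 with size 0
```

```bash
python3 -c "
from h import *
blade('side');blade('side')"; python3 go.py "370 184 125 181.5" "370 184 37 181.5"
```

```text
side 216 slope pitch deg 0.52 roll deg 0.92 top z at x=45 3.09 x max 93.3 y mid 1.0
side 217 slope pitch deg 0.17 roll deg 1.15 top z at x=45 3.08 x max 93.3 y mid 1.2
t 13.68 tcp [426.2 -15.  123.6] yaw [ 1.7996e+02 -1.3000e-01 -1.7568e+02] F [-0.4  0.1 -0.6] open 16.4 grip 107.3
370 184 125 181.5 | turn [ 0.001 -0.002  0.049] | shift [ 50.9 200.4  -1.4]
370 184 37 181.5 | turn [0. 0. 0.] | shift [ 0. -0. 88.]
```

```bash
python3 -m crank '[{"delta_pos":[3,10,0],"twist":[0,0,0.049]},{"delta_pos":[5.5,20,0],"twist":[0,0,0]},{"delta_pos":[6,24,0],"twist":[0,0,0]},{"delta_pos":[6,24,0],"twist":[0,0,0]},{"delta_pos":[6,24,0],"twist":[0,0,0]},{"delta_pos":[6,24,0],"twist":[0,0,0]},{"delta_pos":[6,24,0],"twist":[0,0,0]},{"delta_pos":[6,24,0],"twist":[0,0,0]},{"delta_pos":[6,16,0],"twist":[0,0,0]},{"delta_pos":[6,10,0],"twist":[0,0,0]},{"delta_pos":[0,0,0],"twist":[0,0,0]}]'
cat >> h.py <<'E'
def find(ns=('side',)):
    for n in ns:
        im,d,W=look(n)
        if n=='side': W=W-np.array([.003,.001,.001])
        for m,c in blobs(bases(im,W),150):
            if 250<c[0] or n=='top': 
                r=rect(W,m)
                if 70<r[1][0]<100 and 70<r[1][1]<100: print(n,c,*r)
E
python3 -c "
from h import *
find()"
python3 go.py "360 184 40 181.5" "459.5 186.6 38 181.5"
```

```text
time: 15.05
tcp_pos: [0.3638, 0.1835, 0.0937]
eef_rot: [3.141, -0.002, -3.114]
force: [0.2, 0.2, -0.1]
opening: 0.193
grip_force: 107.4
side [310. 228.] [540.8 188.3] [83.3 85. ] 2.7 18.9 715
side [319. 268.] [518.  327.1] [86.5 85.2] 42.3 18.7 977
side [366. 281.] [408.  367.8] [84.8 86.1] 30.5 18.8 1092
t 15.1 tcp [364.1 183.2 124.2] yaw [ 1.7999e+02 -9.0000e-02 -1.7846e+02] F [ 0.4 -0.1 -0.5] open 16.7 grip 107.4
360 184 40 181.5 | turn [ 0.    -0.002  0.001] | shift [ 4.   0.9 84.2]
459.5 186.6 38 181.5 | turn [0. 0. 0.] | shift [-99.5  -0.    2. ]
```

```bash
python3 -m crank '[{"delta_pos":[2,0.5,12],"twist":[0,-0.002,0]},{"delta_pos":[2,0.4,12],"twist":[0,0,0]},{"delta_pos":[0,0,14],"twist":[0,0,0]},{"delta_pos":[0,0,14],"twist":[0,0,0]},{"delta_pos":[0,0,12],"twist":[0,0,0]},{"delta_pos":[0,0,10],"twist":[0,0,0]},{"delta_pos":[0,0,7],"twist":[0,0,0]},{"delta_pos":[0,0,4],"twist":[0,0,0]},{"delta_pos":[0,0,1],"twist":[0,0,0]},{"delta_pos":[0,0,0],"twist":[0,0,0]},{"delta_pos":[0,0,0],"twist":[0,0,0]}]'
python3 -c "
from h import *
blade('side')"
python3 go.py "459.5 186.6 38 181.5"
```

```text
time: 16.48
tcp_pos: [0.3603, 0.1842, 0.0081]
eef_rot: [3.141, 0.001, -3.115]
force: [-0.0, 0.4, -1.5]
opening: 0.193
grip_force: 107.4
side 439 slope pitch deg 0.04 roll deg -4.89 top z at x=45 1.66 x max 118.9 y mid 2.9
t 16.52 tcp [360.3 184.2  38.5] yaw [ 1.7996e+02  5.0000e-02 -1.7849e+02] F [ 0.  -0.6 -0.3] open 16.1 grip 107.4
459.5 186.6 38 181.5 | turn [0.001 0.001 0.   ] | shift [-99.3  -0.2   0.5]
```

```bash
python3 -m crank '[{"delta_pos":[-6,0,0.5],"twist":[0,0,0]},{"delta_pos":[-9,0,0],"twist":[0,0,0]},{"delta_pos":[-9,0,0],"twist":[0,0,0]},{"delta_pos":[-9,0,0],"twist":[0,0,0]}]'
python3 -m crank '[{"delta_pos":[-9,0,0],"twist":[0,0,0]},{"delta_pos":[-9,0,0],"twist":[0,0,0]},{"delta_pos":[-9,0,0],"twist":[0,0,0]},{"delta_pos":[-9,0,0],"twist":[0,0,0]},{"delta_pos":[-9,0,0],"twist":[0,0,0]},{"delta_pos":[-9,0,0],"twist":[0,0,0]},{"delta_pos":[-8,0,0],"twist":[0,0,0]},{"delta_pos":[-4,0,0],"twist":[0,0,0]},{"delta_pos":[0,0,0],"twist":[0,0,0]}]'
python3 -c "
from h import *
find()"
python3 go.py
```

```text
time: 17.02
tcp_pos: [0.3939, 0.185, 0.0073]
eef_rot: [3.141, 0.0, -3.115]
force: [-0.5, -0.3, -0.9]
opening: 0.194
grip_force: 107.4
time: 18.15
tcp_pos: [0.4592, 0.1867, 0.0072]
eef_rot: [3.141, 0.0, -3.115]
force: [0.1, -0.3, -0.7]
opening: 0.193
grip_force: 107.4
side [310. 228.] [541.9 189.3] [84.8 85.1] 89.8 18.8 712
side [319. 268.] [518.3 327.3] [84.5 85.7] 42.2 18.7 980
side [366. 282.] [408.5 367.4] [85.8 85.9] 30.2 18.7 1096
t 18.2 tcp [459.  186.7  37.8] yaw [ 1.7998e+02  1.0000e-02 -1.7849e+02] F [ 0.1 -1.1 -1.4] open 16.1 grip 107.4
```

Inserted without contact. Lift gently, and check tilt.

```bash
python3 -m crank '[{"delta_pos":[0,0,-2],"twist":[0,0,0]},{"delta_pos":[0,0,-2],"twist":[0,0,0]},{"delta_pos":[0,0,-2],"twist":[0,0,0]},{"delta_pos":[0,0,-2],"twist":[0,0,0]},{"delta_pos":[0,0,-4],"twist":[0,0,0]},{"delta_pos":[0,0,-8],"twist":[0,0,0]},{"delta_pos":[0,0,-10],"twist":[0,0,0]},{"delta_pos":[0,0,-10],"twist":[0,0,0]},{"delta_pos":[0,0,-10],"twist":[0,0,0]},{"delta_pos":[0,0,-6],"twist":[0,0,0]},{"delta_pos":[0,0,-3],"twist":[0,0,0]},{"delta_pos":[0,0,0],"twist":[0,0,0]}]'
cat >> h.py <<'E'
def carried(off=0):
    from scipy.spatial.transform import Rotation as R
    s=arm.observe(); r=R.from_euler('xyz',s['eef_rot']).as_matrix()
    im,d,W=look('side'); W=W-np.array([.003,.001,.001])
    S=np.stack([-r[:,0],r[:,1],-r[:,2]],1)
    O=s['tcp_pos']-0.0305*r[:,2]-S@np.array([-.035,0,.0345])
    L=(W-O)@S
    m=(L[...,0]>-.02)&(L[...,0]<.12)&(abs(L[...,1])<.06)&(L[...,2]>.004)&(L[...,2]<.03)
    hsv=cv2.cvtColor(im,cv2.COLOR_BGR2HSV)
    m&=(hsv[...,1]>70)&(hsv[...,0]>5)&(hsv[...,0]<25)
    q=L[m]*1000; c=np.linalg.lstsq(np.c_[q[:,0],q[:,1],np.ones(len(q))],q[:,2],rcond=None)[0]
    print('base on blade (spatula frame)',*rect(L,m),'pitch,roll deg',np.degrees(c[:2]).round(2))
E
python3 -c "
from h import *
carried()"; python3 go.py
```

```text
time: 19.7
tcp_pos: [0.4591, 0.1867, 0.0663]
eef_rot: [3.141, 0.0, -3.115]
force: [-0.4, -0.2, -1.0]
opening: 0.192
grip_force: 107.4
base on blade (spatula frame) [47.2  0.1] [83.  83.6] 89.4 11.2 707 pitch,roll deg [-0.   -1.34]
t 19.75 tcp [458.9 186.7  96.6] yaw [ 1.7998e+02  1.0000e-02 -1.7849e+02] F [ 0.6  0.6 -1.9] open 16.3 grip 107.4
```

```bash
python3 -m crank '[{"delta_pos":[0,0,-3],"twist":[0,0,0.025]},{"delta_pos":[0,0,-4],"twist":[0,0,0.05]},{"delta_pos":[0,0,-4],"twist":[0,0,0.056]},{"delta_pos":[0,0,-4],"twist":[0,0,0.056]},{"delta_pos":[0,0,-4],"twist":[0,0,0.056]},{"delta_pos":[0,0,-4],"twist":[0,0,0.056]},{"delta_pos":[0,0,-4],"twist":[0,0,0.056]},{"delta_pos":[0,0,-4],"twist":[0,0,0.056]},{"delta_pos":[0,0,-2],"twist":[0,0,0.056]},{"delta_pos":[0,0,-1],"twist":[0,0,0.05]},{"delta_pos":[0,0,0],"twist":[0,0,0.045]},{"delta_pos":[0,0,0],"twist":[0,0,0]}]'
python3 go.py "371.9 -333.5 130 149.3" "371.9 -333.5 45 149.3"
```

```text
time: 21.25
tcp_pos: [0.459, 0.1867, 0.1003]
eef_rot: [3.141, 0.0, 2.605]
force: [0.0, -0.3, -2.4]
opening: 0.189
grip_force: 107.3
t 21.25 tcp [459.  186.6 130.8] yaw [179.97   0.   149.28] F [ 0.  -0.3 -2.4] open 16.2 grip 107.3
371.9 -333.5 130 149.3 | turn [ 0.001  0.    -0.   ] | shift [-190.7 -491.7    0.8]
371.9 -333.5 45 149.3 | turn [0. 0. 0.] | shift [ 0. -0. 85.]
```

```bash
python3 -m crank '[{"delta_pos":[-4.1,-9.4,0],"twist":[0,0,0]},{"delta_pos":[-7.6,-19.7,0],"twist":[0,0,0]},{"delta_pos":[-7.6,-19.7,0],"twist":[0,0,0]},{"delta_pos":[-7.6,-19.7,0],"twist":[0,0,0]},{"delta_pos":[-7.6,-19.7,0],"twist":[0,0,0]},{"delta_pos":[-7.6,-19.7,0],"twist":[0,0,0]},{"delta_pos":[-7.6,-19.7,0],"twist":[0,0,0]},{"delta_pos":[-7.6,-19.7,0],"twist":[0,0,0]},{"delta_pos":[-7.6,-19.7,0],"twist":[0,0,0]},{"delta_pos":[-7.6,-19.7,0],"twist":[0,0,0]},{"delta_pos":[-7.6,-19.7,0],"twist":[0,0,0]},{"delta_pos":[-7.6,-19.7,0],"twist":[0,0,0]}]'
python3 -m crank '[{"delta_pos":[-7.6,-19.7,0],"twist":[0,0,0]},{"delta_pos":[-7.6,-19.7,0],"twist":[0,0,0]},{"delta_pos":[-7.6,-19.7,0],"twist":[0,0,0]},{"delta_pos":[-7.6,-19.7,0],"twist":[0,0,0]},{"delta_pos":[-7.6,-19.7,0],"twist":[0,0,0]},{"delta_pos":[-7.6,-19.7,0],"twist":[0,0,0]},{"delta_pos":[-7.6,-19.7,0],"twist":[0,0,0]},{"delta_pos":[-7.6,-19.7,0],"twist":[0,0,0]},{"delta_pos":[-7.6,-19.7,0],"twist":[0,0,0]},{"delta_pos":[-7.6,-19.7,0],"twist":[0,0,0]},{"delta_pos":[-7.6,-19.7,0],"twist":[0,0,0]},{"delta_pos":[-7.6,-19.7,0],"twist":[0,0,0]}]'
python3 -m crank '[{"delta_pos":[-7.6,-19.7,0],"twist":[0,0,0]},{"delta_pos":[-4.2,-9.5,0],"twist":[0,0,0]},{"delta_pos":[0,0,0],"twist":[0,0,0]},{"delta_pos":[0,0,0],"twist":[0,0,0]}]'
python3 -c "
from h import *
carried()"; python3 go.py "371.9 -333.5 130 149.3" "371.9 -333.5 47 149.3"
```

```text
time: 22.75
tcp_pos: [0.4185, -0.0536, 0.1002]
eef_rot: [3.141, 0.0, 2.606]
force: [-0.4, 0.2, -1.9]
opening: 0.19
grip_force: 107.4
time: 24.25
tcp_pos: [0.376, -0.3033, 0.1001]
eef_rot: [3.141, 0.0, 2.606]
force: [0.7, 0.4, -1.8]
opening: 0.193
grip_force: 107.4
time: 24.75
tcp_pos: [0.3721, -0.333, 0.1]
eef_rot: [3.141, -0.0, 2.606]
force: [-0.1, 0.2, -2.7]
opening: 0.193
grip_force: 107.5
base on blade (spatula frame) [39.1  1.3] [88.7 94.8] 89.9 12.2 257 pitch,roll deg [ 0.34 -1.46]
t 24.8 tcp [ 372.1 -333.   130.5] yaw [179.95   0.   149.34] F [-0.5  0.2 -2. ] open 16.5 grip 107.5
371.9 -333.5 130 149.3 | turn [0.001 0.    0.001] | shift [-0.1 -0.6  0.5]
371.9 -333.5 47 149.3 | turn [0. 0. 0.] | shift [ 0. -0. 83.]
```

```bash
python3 -m crank '[{"delta_pos":[0,-0.6,6],"twist":[0,0,0]},{"delta_pos":[0,0,12],"twist":[0,0,0]},{"delta_pos":[0,0,12],"twist":[0,0,0]},{"delta_pos":[0,0,12],"twist":[0,0,0]},{"delta_pos":[0,0,12],"twist":[0,0,0]},{"delta_pos":[0,0,8],"twist":[0,0,0]},{"delta_pos":[0,0,6],"twist":[0,0,0]},{"delta_pos":[0,0,4],"twist":[0,0,0]},{"delta_pos":[0,0,3],"twist":[0,0,0]},{"delta_pos":[0,0,2],"twist":[0,0,0]},{"delta_pos":[0,0,2],"twist":[0,0,0]},{"delta_pos":[0,0,0],"twist":[0,0,0]}]'
python3 go.py
python3 -m crank '[{"delta_pos":[0,0,1.5],"twist":[0,0,0]},{"delta_pos":[0,0,1.5],"twist":[0,0,0]},{"delta_pos":[0,0,1.5],"twist":[0,0,0]},{"delta_pos":[0,0,1],"twist":[0,0,0]},{"delta_pos":[0,0,0],"twist":[0,0,0]},{"delta_pos":[0,0,0],"twist":[0,0,0]}]'
python3 go.py; python3 - <<'E'
from h import *
im,d,W=look('side')
cv2.imwrite('pics/t3.png',cv2.resize(im[80:200,240:440],(800,480)))
E
```

```text
time: 26.3
tcp_pos: [0.3718, -0.3339, 0.021]
eef_rot: [3.141, 0.0, 2.606]
force: [-0.1, 0.4, -2.0]
opening: 0.19
grip_force: 107.5
t 26.3 tcp [ 371.7 -333.9   51.5] yaw [1.7996e+02 1.0000e-02 1.4931e+02] F [-0.1  0.4 -2. ] open 16.2 grip 107.5
time: 27.05
tcp_pos: [0.3718, -0.334, 0.0156]
eef_rot: [3.141, 0.0, 2.606]
force: [0.6, -0.2, -0.1]
opening: 0.192
grip_force: 107.6
t 27.05 tcp [ 371.8 -334.    46.1] yaw [1.7996e+02 1.0000e-02 1.4930e+02] F [ 0.6 -0.2 -0.1] open 16.4 grip 107.6
```

View pics/t3.png

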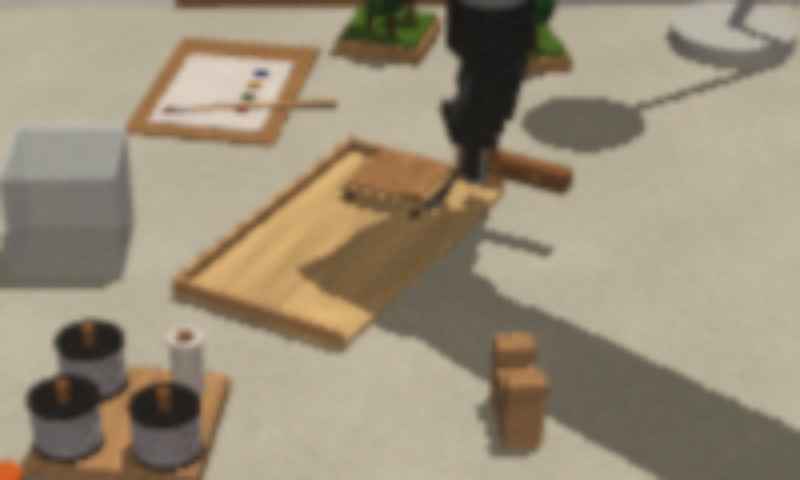

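The base stands on its feet at the far end of the tray, at about (400,175) in the crop. The wrist force fell from -2 N to 0, so the blade is free. Withdraw level, raise and turn for the next base.

```bash
python3 -m crank '[{"delta_pos":[5,0,0],"twist":[0,0,0]},{"delta_pos":[10,0,0],"twist":[0,0,0]},{"delta_pos":[10,0,0],"twist":[0,0,0]},{"delta_pos":[10,0,0],"twist":[0,0,0]},{"delta_pos":[10,0,0],"twist":[0,0,0]},{"delta_pos":[10,0,0],"twist":[0,0,0]},{"delta_pos":[10,0,0],"twist":[0,0,0]},{"delta_pos":[12,0,0],"twist":[0,0,0]},{"delta_pos":[12,0,0],"twist":[0,0,0]},{"delta_pos":[12,0,0],"twist":[0,0,0]},{"delta_pos":[0,0,-10],"twist":[0,0,0]},{"delta_pos":[0,0,-25],"twist":[0,0,0]}]'
python3 -m crank '[{"delta_pos":[0,0,-25],"twist":[0,0,0]},{"delta_pos":[0,0,-20],"twist":[0,0,-0.159]},{"delta_pos":[0,0,0],"twist":[0,0,-0.159]},{"delta_pos":[0,0,0],"twist":[0,0,-0.159]},{"delta_pos":[0,0,0],"twist":[0,0,-0.159]},{"delta_pos":[0,0,0],"twist":[0,0,-0.159]},{"delta_pos":[0,0,0],"twist":[0,0,-0.159]},{"delta_pos":[0,0,0],"twist":[0,0,-0.159]},{"delta_pos":[0,0,0],"twist":[0,0,-0.158]},{"delta_pos":[0,0,0],"twist":[0,0,0]}]'
python3 go.py "383 206 126 222.1"
python3 -c "
from h import *
find(('side','top'))"
```

```text
time: 28.6
tcp_pos: [0.2846, -0.2821, 0.0508]
eef_rot: [3.141, -0.001, 2.606]
force: [-0.1, 0.4, -0.6]
opening: 0.19
grip_force: 107.6
time: 29.85
tcp_pos: [0.2852, -0.2827, 0.0962]
eef_rot: [-3.141, 0.001, -2.407]
force: [0.7, 0.7, -0.8]
opening: 0.192
grip_force: 107.6
t 29.85 tcp [ 285.2 -282.7  126.7] yaw [-1.7995e+02  4.0000e-02 -1.3793e+02] F [ 0.7  0.7 -0.8] open 16.4 grip 107.6
383 206 126 222.1 | turn [-0.001  0.001 -0.   ] | shift [-400.2  297.     0.7]
side [319. 268.] [518.5 327.4] [85.1 85.7] 42.9 18.7 976
side [366. 282.] [408.8 367.2] [85.3 87.4] 30.2 18.7 1091
top [239. 217.] [517.9 328.1] [85.9 84.3] 41.3 18.4 874
top [223. 256.] [407.9 369.1] [84.9 84.4] 30.3 18.2 920
```

```bash
python3 -m crank '[{"delta_pos":[-20,14.8,0],"twist":[0,0,0]},{"delta_pos":[-38,28.2,0],"twist":[0,0,0]},{"delta_pos":[-38,28.2,0],"twist":[0,0,0]},{"delta_pos":[-38,28.2,0],"twist":[0,0,0]},{"delta_pos":[-38,28.2,0],"twist":[0,0,0]},{"delta_pos":[-38,28.2,0],"twist":[0,0,0]},{"delta_pos":[-38,28.2,0],"twist":[0,0,0]},{"delta_pos":[-38,28.2,0],"twist":[0,0,0]},{"delta_pos":[-38,28.2,0],"twist":[0,0,0]},{"delta_pos":[-38,28.2,0],"twist":[0,0,0]},{"delta_pos":[-38,28.2,0],"twist":[0,0,0]},{"delta_pos":[0,0,0],"twist":[0,0,0]}]'
python3 go.py "383.2 205.8 38 222.1" "457.4 272.8 38 222.1"
python3 -c "
from h import *
find();blade('side')"
```

```text
time: 31.45
tcp_pos: [0.3825, 0.2084, 0.0955]
eef_rot: [3.141, 0.0, -2.406]
force: [-0.1, -0.0, -1.4]
opening: 0.194
grip_force: 107.7
t 31.45 tcp [382.5 208.4 126. ] yaw [ 1.7997e+02  2.0000e-02 -1.3783e+02] F [-0.1 -0.  -1.4] open 16.6 grip 107.7
383.2 205.8 38 222.1 | turn [0.001 0.    0.001] | shift [ 1.3 -2.4 88. ]
457.4 272.8 38 222.1 | turn [0. 0. 0.] | shift [-100.   -0.   -0.]
side [319. 268.] [517. 327.] [86.1 84.2] 41.9 18.8 980
side [366. 281.] [408.7 367.4] [85.4 86.6] 31.2 18.7 1088
side 391 slope pitch deg -0.04 roll deg 1.06 top z at x=45 2.77 x max 93.3 y mid -0.3
```

```bash
python3 -m crank '[{"delta_pos":[1.3,-2.4,12],"twist":[0,0,0.001]},{"delta_pos":[0,0,14],"twist":[0,0,0]},{"delta_pos":[0,0,14],"twist":[0,0,0]},{"delta_pos":[0,0,14],"twist":[0,0,0]},{"delta_pos":[0,0,12],"twist":[0,0,0]},{"delta_pos":[0,0,10],"twist":[0,0,0]},{"delta_pos":[0,0,7],"twist":[0,0,0]},{"delta_pos":[0,0,4],"twist":[0,0,0]},{"delta_pos":[0,0,1],"twist":[0,0,0]},{"delta_pos":[0,0,0],"twist":[0,0,0]}]'
python3 go.py "457.4 272.8 38 222.1"
```

```text
time: 32.8
tcp_pos: [0.3833, 0.2035, 0.0081]
eef_rot: [-3.142, 0.001, -2.407]
force: [0.9, -0.6, -2.2]
opening: 0.189
grip_force: 107.7
t 32.8 tcp [383.3 203.5  38.6] yaw [-1.8000e+02  6.0000e-02 -1.3793e+02] F [ 0.9 -0.6 -2.2] open 16.1 grip 107.7
457.4 272.8 38 222.1 | turn [-0.     0.001 -0.   ] | shift [-101.5    1.8    0.6]
```

```bash
python3 -m crank '[{"delta_pos":[-4,1.8,0.6],"twist":[0,0,0]},{"delta_pos":[-9,0,0],"twist":[0,0,0]},{"delta_pos":[-9,0,0],"twist":[0,0,0]},{"delta_pos":[-9,0,0],"twist":[0,0,0]}]'
python3 go.py "457.4 272.8 38 222.1"
python3 -m crank '[{"delta_pos":[-9,0,0],"twist":[0,0,0]},{"delta_pos":[-9,0,0],"twist":[0,0,0]},{"delta_pos":[-9,0,0],"twist":[0,0,0]},{"delta_pos":[-9,0,0],"twist":[0,0,0]},{"delta_pos":[-9,0,0],"twist":[0,0,0]},{"delta_pos":[-9,0,0],"twist":[0,0,0]},{"delta_pos":[-9,0,0],"twist":[0,0,0]},{"delta_pos":[-6,0,0],"twist":[0,0,0]},{"delta_pos":[0,0,0],"twist":[0,0,0]}]'
python3 -c "
from h import *
find()"
python3 go.py "457.4 272.8 38 222.1"
```

```text
time: 33.3
tcp_pos: [0.4055, 0.2261, 0.0072]
eef_rot: [3.142, 0.001, -2.407]
force: [0.6, -0.7, -0.9]
opening: 0.193
grip_force: 107.7
t 33.3 tcp [405.5 226.   37.7] yaw [ 1.8000e+02  4.0000e-02 -1.3792e+02] F [ 0.6 -0.7 -0.9] open 16.5 grip 107.7
457.4 272.8 38 222.1 | turn [ 0.     0.001 -0.   ] | shift [-69.8  -0.1  -0.3]
time: 34.42
tcp_pos: [0.4564, 0.2719, 0.0072]
eef_rot: [3.142, 0.001, -2.407]
force: [0.2, -0.5, -0.2]
opening: 0.193
grip_force: 107.7
side [319. 268.] [518.3 327.8] [86.  84.5] 42.2 18.7 983
side [366. 282.] [408. 368.] [85.7 84.8] 30.6 18.7 1095
t 34.48 tcp [456.1 271.7  37.7] yaw [ 1.7999e+02  2.0000e-02 -1.3792e+02] F [-0.3 -0.  -0.4] open 16.3 grip 107.7
457.4 272.8 38 222.1 | turn [ 0.  0. -0.] | shift [-1.7 -0.1 -0.3]
```

```bash
python3 -m crank '[{"delta_pos":[-1.7,0,-2],"twist":[0,0,0]},{"delta_pos":[0,0,-2],"twist":[0,0,0]},{"delta_pos":[0,0,-2],"twist":[0,0,0]},{"delta_pos":[0,0,-2],"twist":[0,0,0]},{"delta_pos":[0,0,-6],"twist":[0,0,0]},{"delta_pos":[0,0,-10],"twist":[0,0,0]},{"delta_pos":[0,0,-14],"twist":[0,0,0]},{"delta_pos":[0,0,-16],"twist":[0,0,0]},{"delta_pos":[0,0,-16],"twist":[0,0,0]},{"delta_pos":[0,0,-14],"twist":[0,0,0]},{"delta_pos":[0,0,-8],"twist":[0,0,0]},{"delta_pos":[0,0,0],"twist":[0,0,0]}]'
python3 -c "
from h import *
carried()"; python3 go.py "421.4 -250.1 130 149.3"
```

```text
time: 35.98
tcp_pos: [0.4576, 0.273, 0.0998]
eef_rot: [-3.142, 0.001, -2.407]
force: [0.8, 0.0, -2.0]
opening: 0.195
grip_force: 107.7
base on blade (spatula frame) [45.3  0. ] [88.4 85.3] 1.0 11.1 1012 pitch,roll deg [-1.05 -0.63]
t 36.02 tcp [457.4 272.8 129.7] yaw [ 1.8000e+02  4.0000e-02 -1.3793e+02] F [-0.4 -0.3 -1.8] open 16.2 grip 107.7
421.4 -250.1 130 149.3 | turn [0.00e+00 1.00e-03 1.27e+00] | shift [-2.361e+02 -4.680e+02 -3.000e-01]
```

```bash
python3 -m crank '[{"delta_pos":[0,0,0],"twist":[0,0,0.04]},{"delta_pos":[0,0,0],"twist":[0,0,0.08]},{"delta_pos":[0,0,0],"twist":[0,0,0.08]},{"delta_pos":[0,0,0],"twist":[0,0,0.08]},{"delta_pos":[0,0,0],"twist":[0,0,0.08]},{"delta_pos":[0,0,0],"twist":[0,0,0.08]},{"delta_pos":[0,0,0],"twist":[0,0,0.08]},{"delta_pos":[0,0,0],"twist":[0,0,0.08]},{"delta_pos":[0,0,0],"twist":[0,0,0.08]},{"delta_pos":[0,0,0],"twist":[0,0,0.08]},{"delta_pos":[0,0,0],"twist":[0,0,0.08]},{"delta_pos":[0,0,0],"twist":[0,0,0.08]}]'
python3 -m crank '[{"delta_pos":[0,0,0],"twist":[0,0,0.08]},{"delta_pos":[0,0,0],"twist":[0,0,0.08]},{"delta_pos":[0,0,0],"twist":[0,0,0.08]},{"delta_pos":[0,0,0],"twist":[0,0,0.08]},{"delta_pos":[0,0,0],"twist":[0,0,0.03]},{"delta_pos":[0,0,0],"twist":[0,0,0]}]'
python3 -m crank '[{"delta_pos":[-5.2,-9.6,0],"twist":[0,0,0]},{"delta_pos":[-9.4,-18.7,0],"twist":[0,0,0]},{"delta_pos":[-9.4,-18.7,0],"twist":[0,0,0]},{"delta_pos":[-9.4,-18.7,0],"twist":[0,0,0]},{"delta_pos":[-9.4,-18.7,0],"twist":[0,0,0]},{"delta_pos":[-9.4,-18.7,0],"twist":[0,0,0]},{"delta_pos":[-9.4,-18.7,0],"twist":[0,0,0]},{"delta_pos":[-9.4,-18.7,0],"twist":[0,0,0]},{"delta_pos":[-9.4,-18.7,0],"twist":[0,0,0]},{"delta_pos":[-9.4,-18.7,0],"twist":[0,0,0]},{"delta_pos":[-9.4,-18.7,0],"twist":[0,0,0]},{"delta_pos":[-9.4,-18.7,0],"twist":[0,0,0]}]'
python3 go.py "421.4 -250.1 130 149.3"
```

```text
time: 37.52
tcp_pos: [0.457, 0.2727, 0.0984]
eef_rot: [-3.141, -0.001, 2.953]
force: [0.3, 0.8, -1.7]
opening: 0.193
grip_force: 107.6
time: 38.28
tcp_pos: [0.4572, 0.2727, 0.0989]
eef_rot: [3.141, -0.0, 2.607]
force: [-0.3, -0.4, -1.8]
opening: 0.189
grip_force: 107.6
time: 39.78
tcp_pos: [0.4404, 0.0306, 0.0993]
eef_rot: [3.141, 0.001, 2.605]
force: [0.2, -0.3, -2.2]
opening: 0.193
grip_force: 107.6
t 39.77 tcp [440.3  30.6 129.8] yaw [1.7995e+02 3.0000e-02 1.4927e+02] F [ 0.2 -0.3 -2.2] open 16.5 grip 107.6
421.4 -250.1 130 149.3 | turn [ 0.001  0.001 -0.   ] | shift [-1.27e+02 -2.51e+02 -2.00e-01]
```

```bash
python3 -m crank '[{"delta_pos":[-9.4,-18.7,0],"twist":[0,0,0]},{"delta_pos":[-9.4,-18.7,0],"twist":[0,0,0]},{"delta_pos":[-9.4,-18.7,0],"twist":[0,0,0]},{"delta_pos":[-9.4,-18.7,0],"twist":[0,0,0]},{"delta_pos":[-9.4,-18.7,0],"twist":[0,0,0]},{"delta_pos":[-9.4,-18.7,0],"twist":[0,0,0]},{"delta_pos":[-9.4,-18.7,0],"twist":[0,0,0]},{"delta_pos":[-9.4,-18.7,0],"twist":[0,0,0]},{"delta_pos":[-9.4,-18.7,0],"twist":[0,0,0]},{"delta_pos":[-9.4,-18.7,0],"twist":[0,0,0]},{"delta_pos":[-9.4,-18.7,0],"twist":[0,0,0]},{"delta_pos":[-9.4,-18.7,0],"twist":[0,0,0]}]'
python3 -m crank '[{"delta_pos":[-9.4,-18.7,0],"twist":[0,0,0]},{"delta_pos":[-5.3,-9.6,0],"twist":[0,0,0]},{"delta_pos":[0,0,0],"twist":[0,0,0]},{"delta_pos":[0,0,0],"twist":[0,0,0]},{"delta_pos":[0,0,0],"twist":[0,0,0]}]'
python3 go.py "421.4 -250.1 130 149.3"
python3 - <<'E'
from h import *
carried()
im,d,W=look('side'); W=W-np.array([.003,.001,.001]); z=W[...,2]
m=(W[...,0]>.38)&(W[...,0]<.5)&(W[...,1]<-.3)&(W[...,1]>-.45)&(z>.022)&(z<.036)
print('placed',*rect(W,m))
E
```

```text
time: 41.28
tcp_pos: [0.4223, -0.2197, 0.0992]
eef_rot: [3.141, 0.0, 2.605]
force: [0.5, -0.8, -2.8]
opening: 0.195
grip_force: 107.6
time: 41.9
tcp_pos: [0.4216, -0.2496, 0.0991]
eef_rot: [3.141, 0.0, 2.607]
force: [0.1, 0.6, -2.0]
opening: 0.191
grip_force: 107.7
t 41.9 tcp [ 421.5 -249.6  129.6] yaw [1.7995e+02 1.0000e-02 1.4935e+02] F [ 0.1  0.6 -2. ] open 16.3 grip 107.7
421.4 -250.1 130 149.3 | turn [0.001 0.    0.001] | shift [-0.1 -0.5 -0.4]
base on blade (spatula frame) [38.8  0.9] [97. 85.] 0.9 11.9 297 pitch,roll deg [-0.59 -1.72]
placed [ 439.9 -378.2] [96.2 80.9] 55.8 27.5 197
```

```bash
python3 -m crank '[{"delta_pos":[0,-0.5,6],"twist":[0,0,0]},{"delta_pos":[0,0,12],"twist":[0,0,0]},{"delta_pos":[0,0,12],"twist":[0,0,0]},{"delta_pos":[0,0,12],"twist":[0,0,0]},{"delta_pos":[0,0,12],"twist":[0,0,0]},{"delta_pos":[0,0,8],"twist":[0,0,0]},{"delta_pos":[0,0,6],"twist":[0,0,0]},{"delta_pos":[0,0,4],"twist":[0,0,0]},{"delta_pos":[0,0,3],"twist":[0,0,0]},{"delta_pos":[0,0,2],"twist":[0,0,0]},{"delta_pos":[0,0,1.5],"twist":[0,0,0]},{"delta_pos":[0,0,1.5],"twist":[0,0,0]}]'
python3 -m crank '[{"delta_pos":[0,0,1.5],"twist":[0,0,0]},{"delta_pos":[0,0,1.5],"twist":[0,0,0]},{"delta_pos":[0,0,0.5],"twist":[0,0,0]},{"delta_pos":[0,0,0],"twist":[0,0,0]},{"delta_pos":[0,0,0],"twist":[0,0,0]}]'
python3 go.py; python3 - <<'E'
from h import *
im,d,W=look('side')
cv2.imwrite('pics/t4.png',cv2.resize(im[80:200,240:440],(800,480)))
E
```

```text
time: 43.5
tcp_pos: [0.4214, -0.2506, 0.0191]
eef_rot: [3.141, 0.001, 2.606]
force: [-0.3, -0.2, -0.9]
opening: 0.191
grip_force: 107.7
time: 44.12
tcp_pos: [0.4214, -0.2505, 0.0156]
eef_rot: [3.141, 0.0, 2.606]
force: [-0.4, 0.2, -1.6]
opening: 0.197
grip_force: 107.7
t 44.12 tcp [ 421.3 -250.5   46.1] yaw [1.7996e+02 2.0000e-02 1.4931e+02] F [-0.4  0.2 -1.6] open 16.8 grip 107.7
```

View pics/t4.png

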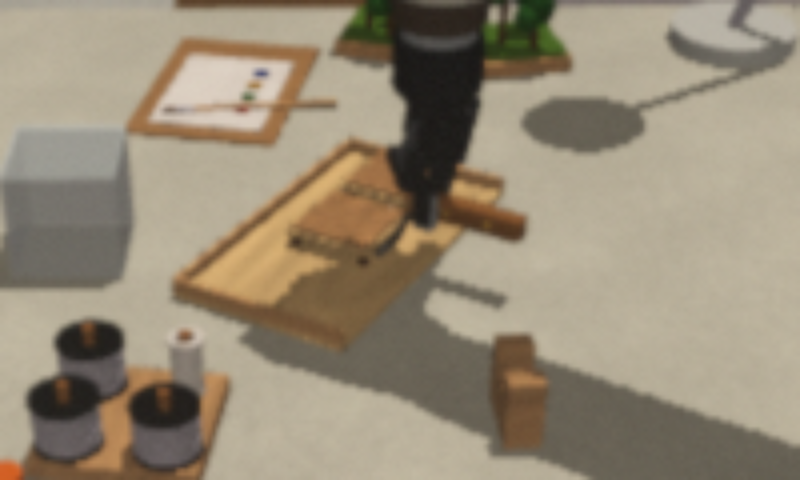

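The second base stands beside the first, at about (345,225) in the crop. Withdraw and go to the third.

```bash
python3 -m crank '[{"delta_pos":[5,0,0],"twist":[0,0,0]},{"delta_pos":[10,0,0],"twist":[0,0,0]},{"delta_pos":[10,0,0],"twist":[0,0,0]},{"delta_pos":[10,0,0],"twist":[0,0,0]},{"delta_pos":[10,0,0],"twist":[0,0,0]},{"delta_pos":[10,0,0],"twist":[0,0,0]},{"delta_pos":[10,0,0],"twist":[0,0,0]},{"delta_pos":[12,0,0],"twist":[0,0,0]},{"delta_pos":[12,0,0],"twist":[0,0,0]},{"delta_pos":[12,0,0],"twist":[0,0,0]},{"delta_pos":[0,0,-10],"twist":[0,0,0]},{"delta_pos":[0,0,-25],"twist":[0,0,0]}]'
python3 -m crank '[{"delta_pos":[0,0,-25],"twist":[0,0,0]},{"delta_pos":[0,0,-20],"twist":[0,0,-0.178]},{"delta_pos":[0,0,0],"twist":[0,0,-0.178]},{"delta_pos":[0,0,0],"twist":[0,0,-0.178]},{"delta_pos":[0,0,0],"twist":[0,0,-0.178]},{"delta_pos":[0,0,0],"twist":[0,0,-0.178]},{"delta_pos":[0,0,0],"twist":[0,0,-0.176]},{"delta_pos":[0,0,0],"twist":[0,0,0]}]'
python3 go.py "251 276 126 210.4"
python3 - <<'E'
from h import *
find(('side','top'))
for n in('side','top'):
    im,d,W=look(n); z=W[...,2]
    m=(W[...,0]>.3)&(W[...,0]<.6)&(W[...,1]<-.2)&(W[...,1]>-.45)&(z>.0225)&(z<.036)
    for b,c in blobs(m,40): print(n,'placed',*rect(W,b))
E
```

```text
time: 45.68
tcp_pos: [0.3341, -0.1987, 0.0508]
eef_rot: [3.141, -0.001, 2.606]
force: [1.0, -0.2, -0.5]
opening: 0.192
grip_force: 107.7
time: 46.68
tcp_pos: [0.3348, -0.1992, 0.0961]
eef_rot: [-3.141, 0.001, -2.612]
force: [-0.1, -0.8, -1.0]
opening: 0.191
grip_force: 107.8
t 46.67 tcp [ 334.7 -199.2  126.6] yaw [-1.7997e+02  6.0000e-02 -1.4968e+02] F [-0.1 -0.8 -1. ] open 16.3 grip 107.8
251 276 126 210.4 | turn [-0.001  0.001 -0.001] | shift [-168.2  452.3    0.6]
side [366. 282.] [408.  367.4] [85.7 87.3] 30.7 18.7 1094
top [223. 256.] [407.9 369. ] [84.8 83.8] 30.0 18.6 916
side placed [ 468.6 -336.5] [191.   85.8] 59.1 28.8 543
top placed [ 490.3 -292.6] [83.9 84.2] 59.5 27.0 777
top placed [ 468.3 -393.8] [81.2 20.9] 57.0 27.2 145
```

```bash
python3 -m crank '[{"delta_pos":[-7.2,20.3,0],"twist":[0,0,0]},{"delta_pos":[-14,37.5,0],"twist":[0,0,0]},{"delta_pos":[-14,37.5,0],"twist":[0,0,0]},{"delta_pos":[-14,37.5,0],"twist":[0,0,0]},{"delta_pos":[-14,37.5,0],"twist":[0,0,0]},{"delta_pos":[-14,37.5,0],"twist":[0,0,0]},{"delta_pos":[-14,37.5,0],"twist":[0,0,0]},{"delta_pos":[-14,37.5,0],"twist":[0,0,0]},{"delta_pos":[-14,37.5,0],"twist":[0,0,0]},{"delta_pos":[-14,37.5,0],"twist":[0,0,0]},{"delta_pos":[-14,37.5,0],"twist":[0,0,0]},{"delta_pos":[-14,37.5,0],"twist":[0,0,0]}]'
python3 -m crank '[{"delta_pos":[-7,19,0],"twist":[0,0,0]},{"delta_pos":[0,0,0],"twist":[0,0,0]},{"delta_pos":[0,0,0],"twist":[0,0,0]},{"delta_pos":[0,0,0],"twist":[0,0,0]}]'
python3 go.py "251 276.1 38 210.4"
python3 -c "
from h import *
find();blade('side')"
```

```text
time: 48.38
tcp_pos: [0.2541, 0.2574, 0.0959]
eef_rot: [3.141, 0.001, -2.613]
force: [0.7, -0.5, -1.1]
opening: 0.186
grip_force: 107.8
time: 48.88
tcp_pos: [0.2512, 0.2752, 0.0958]
eef_rot: [3.141, 0.001, -2.613]
force: [0.3, -0.8, -1.8]
opening: 0.193
grip_force: 107.8
t 48.88 tcp [251.2 275.2 126.3] yaw [ 1.7999e+02  5.0000e-02 -1.4970e+02] F [ 0.3 -0.8 -1.8] open 16.5 grip 107.8
251 276.1 38 210.4 | turn [ 0.     0.001 -0.002] | shift [-0.3  0.9 88.3]
side [366. 282.] [408.2 367.7] [85.1 86.7] 30.4 18.7 1093
side 448 slope pitch deg 0.0 roll deg 0.74 top z at x=45 2.74 x max 93.4 y mid -0.1
```

```bash
python3 -m crank '[{"delta_pos":[-0.3,0.9,12],"twist":[0,0.001,-0.002]},{"delta_pos":[0,0,14],"twist":[0,0,0]},{"delta_pos":[0,0,14],"twist":[0,0,0]},{"delta_pos":[0,0,14],"twist":[0,0,0]},{"delta_pos":[0,0,12],"twist":[0,0,0]},{"delta_pos":[0,0,10],"twist":[0,0,0]},{"delta_pos":[0,0,7],"twist":[0,0,0]},{"delta_pos":[0,0,4],"twist":[0,0,0]},{"delta_pos":[0,0,1.3],"twist":[0,0,0]},{"delta_pos":[0,0,0],"twist":[0,0,0]},{"delta_pos":[0,0,0],"twist":[0,0,0]}]'
python3 go.py "337.3 326.7 38 210.4"
```

```text
time: 50.35
tcp_pos: [0.2509, 0.2769, 0.0077]
eef_rot: [3.141, 0.0, -2.609]
force: [0.2, 0.9, -1.1]
opening: 0.195
grip_force: 107.8
t 50.35 tcp [250.9 276.9  38.2] yaw [ 1.7998e+02  1.0000e-02 -1.4950e+02] F [ 0.2  0.9 -1.1] open 16.7 grip 107.8
337.3 326.7 38 210.4 | turn [0.    0.    0.002] | shift [-99.7  -0.8   0.2]
```

```bash
python3 -m crank '[{"delta_pos":[-5,-0.8,0.2],"twist":[0,0,0.002]},{"delta_pos":[-9,0,0],"twist":[0,0,0]},{"delta_pos":[-9,0,0],"twist":[0,0,0]},{"delta_pos":[-9,0,0],"twist":[0,0,0]}]'
python3 -m crank '[{"delta_pos":[-9,0,0],"twist":[0,0,0]},{"delta_pos":[-9,0,0],"twist":[0,0,0]},{"delta_pos":[-9,0,0],"twist":[0,0,0]},{"delta_pos":[-9,0,0],"twist":[0,0,0]},{"delta_pos":[-9,0,0],"twist":[0,0,0]},{"delta_pos":[-9,0,0],"twist":[0,0,0]},{"delta_pos":[-9,0,0],"twist":[0,0,0]},{"delta_pos":[-5,0,0],"twist":[0,0,0]},{"delta_pos":[0,0,0],"twist":[0,0,0]}]'
python3 -c "
from h import *
find()"
python3 go.py "337.3 326.7 38 210.4"
```

```text
time: 50.85
tcp_pos: [0.2795, 0.2927, 0.0071]
eef_rot: [3.141, -0.0, -2.611]
force: [0.1, -1.2, -0.6]
opening: 0.192
grip_force: 107.8
time: 51.98
tcp_pos: [0.3376, 0.3267, 0.0071]
eef_rot: [3.141, -0.001, -2.611]
force: [-0.3, 0.0, -0.7]
opening: 0.191
grip_force: 107.8
side [366. 282.] [408.1 367. ] [86.1 85.8] 31.0 18.7 1093
t 52.02 tcp [337.4 326.6  37.5] yaw [ 1.7999e+02 -4.0000e-02 -1.4962e+02] F [-0.2 -0.2 -1.6] open 16.2 grip 107.8
337.3 326.7 38 210.4 | turn [ 0.    -0.001 -0.   ] | shift [ 0.   0.1 -0.5]
```

```bash
python3 -m crank '[{"delta_pos":[0,0,-2],"twist":[0,0,0]},{"delta_pos":[0,0,-2],"twist":[0,0,0]},{"delta_pos":[0,0,-2],"twist":[0,0,0]},{"delta_pos":[0,0,-2],"twist":[0,0,0]},{"delta_pos":[0,0,-6],"twist":[0,0,0]},{"delta_pos":[0,0,-10],"twist":[0,0,0]},{"delta_pos":[0,0,-14],"twist":[0,0,0]},{"delta_pos":[0,0,-16],"twist":[0,0,0]},{"delta_pos":[0,0,-16],"twist":[0,0,0]},{"delta_pos":[0,0,-14],"twist":[0,0,0]},{"delta_pos":[0,0,-8],"twist":[0,0,0]},{"delta_pos":[0,0,0],"twist":[0,0,0]}]'
python3 -c "
from h import *
carried()"
python3 -m crank '[{"delta_pos":[0,0,0],"twist":[0,0,0.04]},{"delta_pos":[0,0,0],"twist":[0,0,0.08]},{"delta_pos":[0,0,0],"twist":[0,0,0.08]},{"delta_pos":[0,0,0],"twist":[0,0,0.08]},{"delta_pos":[0,0,0],"twist":[0,0,0.08]},{"delta_pos":[0,0,0],"twist":[0,0,0.08]},{"delta_pos":[0,0,0],"twist":[0,0,0.08]},{"delta_pos":[0,0,0],"twist":[0,0,0.08]},{"delta_pos":[0,0,0],"twist":[0,0,0.08]},{"delta_pos":[0,0,0],"twist":[0,0,0.08]},{"delta_pos":[0,0,0],"twist":[0,0,0.08]},{"delta_pos":[0,0,0],"twist":[0,0,0.08]}]'
python3 -m crank '[{"delta_pos":[0,0,0],"twist":[0,0,0.08]},{"delta_pos":[0,0,0],"twist":[0,0,0.066]},{"delta_pos":[0,0,0],"twist":[0,0,0]},{"delta_pos":[0,0,0],"twist":[0,0,0]}]'
python3 go.py "470.9 -166.7 130 149.3"
```

```text
time: 53.52
tcp_pos: [0.3377, 0.3269, 0.0997]
eef_rot: [3.141, 0.0, -2.611]
force: [0.1, -1.1, -1.9]
opening: 0.187
grip_force: 107.7
base on blade (spatula frame) [47.2 -0. ] [85.4 85.7] 0.0 11.1 1129 pitch,roll deg [-1.02 -0.83]
time: 55.08
tcp_pos: [0.3372, 0.3264, 0.0984]
eef_rot: [-3.14, -0.001, 2.749]
force: [-0.2, 0.1, -2.1]
opening: 0.192
grip_force: 107.7
time: 55.58
tcp_pos: [0.3373, 0.3265, 0.0988]
eef_rot: [-3.141, -0.001, 2.607]
force: [-0.0, -0.0, -1.6]
opening: 0.189
grip_force: 107.7
t 55.58 tcp [337.4 326.6 129.3] yaw [-1.7996e+02 -3.0000e-02  1.4939e+02] F [-0.  -0.  -1.6] open 16.1 grip 107.7
470.9 -166.7 130 149.3 | turn [-0.001 -0.001  0.002] | shift [-366.7 -356.    -0.7]
```

```bash
python3 -m crank '[{"delta_pos":[-8.1,-7.6,0],"twist":[0,0,0]},{"delta_pos":[-14.6,-14.2,0],"twist":[0,0,0]},{"delta_pos":[-14.6,-14.2,0],"twist":[0,0,0]},{"delta_pos":[-14.6,-14.2,0],"twist":[0,0,0]},{"delta_pos":[-14.6,-14.2,0],"twist":[0,0,0]},{"delta_pos":[-14.6,-14.2,0],"twist":[0,0,0]},{"delta_pos":[-14.6,-14.2,0],"twist":[0,0,0]},{"delta_pos":[-14.6,-14.2,0],"twist":[0,0,0]},{"delta_pos":[-14.6,-14.2,0],"twist":[0,0,0]},{"delta_pos":[-14.6,-14.2,0],"twist":[0,0,0]},{"delta_pos":[-14.6,-14.2,0],"twist":[0,0,0]},{"delta_pos":[-14.6,-14.2,0],"twist":[0,0,0]}]'
python3 -m crank '[{"delta_pos":[-14.6,-14.2,0],"twist":[0,0,0]},{"delta_pos":[-14.6,-14.2,0],"twist":[0,0,0]},{"delta_pos":[-14.6,-14.2,0],"twist":[0,0,0]},{"delta_pos":[-14.6,-14.2,0],"twist":[0,0,0]},{"delta_pos":[-14.6,-14.2,0],"twist":[0,0,0]},{"delta_pos":[-14.6,-14.2,0],"twist":[0,0,0]},{"delta_pos":[-14.6,-14.2,0],"twist":[0,0,0]},{"delta_pos":[-14.6,-14.2,0],"twist":[0,0,0]},{"delta_pos":[-14.6,-14.2,0],"twist":[0,0,0]},{"delta_pos":[-14.6,-14.2,0],"twist":[0,0,0]},{"delta_pos":[-14.6,-14.2,0],"twist":[0,0,0]},{"delta_pos":[-14.6,-14.2,0],"twist":[0,0,0]}]'
python3 -m crank '[{"delta_pos":[-14.6,-14.2,0],"twist":[0,0,0]},{"delta_pos":[-8.1,-7.6,0],"twist":[0,0,0]},{"delta_pos":[0,0,0],"twist":[0,0,0]},{"delta_pos":[0,0,0],"twist":[0,0,0]},{"delta_pos":[0,0,0],"twist":[0,0,0]}]'
python3 go.py "470.9 -166.7 130 149.3"
python3 - <<'E'
from h import *
carried()
im,d,W=look('side');W=W-np.array([.003,.001,.001]); z=W[...,2]
m=(W[...,0]>.3)&(W[...,0]<.6)&(W[...,1]<-.2)&(W[...,1]>-.45)&(z>.0215)&(z<.036)
for b,c in blobs(m,40): print('placed',*rect(W,b))
E
```

```text
time: 57.08
tcp_pos: [0.3989, 0.0985, 0.0992]
eef_rot: [-3.141, -0.0, 2.606]
force: [0.5, 0.6, -1.9]
opening: 0.191
grip_force: 107.7
time: 58.58
tcp_pos: [0.4624, -0.1375, 0.0991]
eef_rot: [-3.141, -0.0, 2.606]
force: [1.1, 0.7, -1.7]
opening: 0.189
grip_force: 107.7
time: 59.2
tcp_pos: [0.4709, -0.1661, 0.0991]
eef_rot: [-3.141, -0.0, 2.607]
force: [0.6, 0.0, -1.6]
opening: 0.188
grip_force: 107.7
t 59.2 tcp [ 471.  -166.1  129.6] yaw [-1.7999e+02 -2.0000e-02  1.4935e+02] F [ 0.6  0.  -1.6] open 16.1 grip 107.7
470.9 -166.7 130 149.3 | turn [-0.    -0.     0.001] | shift [-0.3 -0.6 -0.4]
base on blade (spatula frame) [40.1  0.5] [99.3 86.2] 0.8 11.9 343 pitch,roll deg [ 0.17 -1.58]
placed [ 443.8 -342.3] [29.4 50.2] 63.2 25.8 53
placed [ 519.6 -266.9] [86.6 85. ] 57.4 27.3 248
```

The middle base may have been knocked, so look before setting down.

```bash
python3 - <<'E'
from h import *
for n in('top','side'):
    im,d,W=look(n,'k_'+n+'.png'); W=W-(np.array([.003,.001,.001]) if n=='side' else 0); z=W[...,2]
    m=(W[...,0]>.35)&(W[...,0]<.62)&(W[...,1]<-.15)&(W[...,1]>-.45)&(z>.0225)&(z<.034)
    for b,c in blobs(m,30): print(n,c,'placed',*rect(W,b))
    a=cv2.resize(im[170:290,380:560],(600,400)) if n=='top' else cv2.resize(im[90:190,270:420],(600,400))
    cv2.imwrite('pics/k5%s.png'%n,a)
cv2.imwrite('pics/t5.png',np.hstack([cv2.resize(cv2.imread('pics/k5%s.png'%n),(400,267)) for n in('top','side')]))
E
```

```text
top [500. 244.] placed [ 430.2 -393.7] [44.4 83.7] 58.5 27.0 384
side [340. 128.] placed [ 442.2 -339.3] [23.4 44.6] 63.4 26.6 48
side [320. 139.] placed [ 519.1 -264. ] [84.9 84.1] 61.2 27.5 236
```

View pics/t5.png

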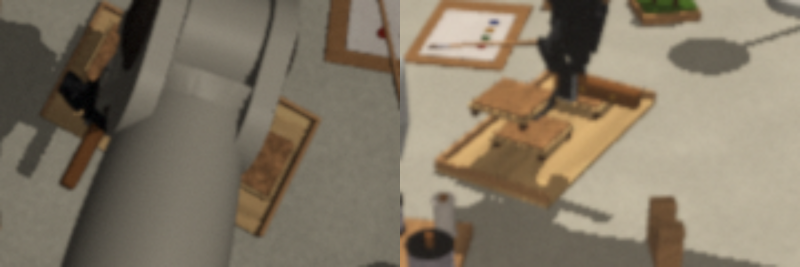

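The side view shows the middle base knocked about 39 mm along the tray, to roughly (320,139) in the full image. There's no longer room for the third base beside it. I'll park the carried base on its feet on clear bench at about (480,8), re-seat the middle one with the spatula, then fetch the parked one.

```bash
python3 -m crank '[{"delta_pos":[7.4,7,0],"twist":[0,0,0]},{"delta_pos":[14.8,14.06,0],"twist":[0,0,0]},{"delta_pos":[14.8,14.06,0],"twist":[0,0,0]},{"delta_pos":[14.8,14.06,0],"twist":[0,0,0]},{"delta_pos":[14.8,14.06,0],"twist":[0,0,0]},{"delta_pos":[14.8,14.06,0],"twist":[0,0,0]},{"delta_pos":[14.8,14.06,0],"twist":[0,0,0]},{"delta_pos":[14.8,14.06,0],"twist":[0,0,0]},{"delta_pos":[14.8,14.06,0],"twist":[0,0,0]},{"delta_pos":[14.8,14.06,0],"twist":[0,0,0]},{"delta_pos":[14.8,14.06,0],"twist":[0,0,0]},{"delta_pos":[7.3,7,0],"twist":[0,0,0]}]'
python3 -m crank '[{"delta_pos":[0,0,6],"twist":[0,0,0]},{"delta_pos":[0,0,12],"twist":[0,0,0]},{"delta_pos":[0,0,12],"twist":[0,0,0]},{"delta_pos":[0,0,12],"twist":[0,0,0]},{"delta_pos":[0,0,12],"twist":[0,0,0]},{"delta_pos":[0,0,12],"twist":[0,0,0]},{"delta_pos":[0,0,8],"twist":[0,0,0]},{"delta_pos":[0,0,5],"twist":[0,0,0]},{"delta_pos":[0,0,4],"twist":[0,0,0]},{"delta_pos":[0,0,2],"twist":[0,0,0]},{"delta_pos":[0,0,1.5],"twist":[0,0,0]},{"delta_pos":[0,0,1.5],"twist":[0,0,0]}]'
python3 -m crank '[{"delta_pos":[0,0,1.5],"twist":[0,0,0]},{"delta_pos":[0,0,1.5],"twist":[0,0,0]},{"delta_pos":[0,0,0.8],"twist":[0,0,0]},{"delta_pos":[0,0,0],"twist":[0,0,0]},{"delta_pos":[0,0,0],"twist":[0,0,0]}]'
python3 go.py; python3 -c "
from h import *
find()"
```

```text
time: 60.9
tcp_pos: [0.4092, 0.0509, 0.0992]
eef_rot: [3.141, -0.0, 2.608]
force: [0.5, 0.1, -2.3]
opening: 0.188
grip_force: 107.7
time: 62.4
tcp_pos: [0.4102, 0.0494, 0.0113]
eef_rot: [3.141, 0.0, 2.606]
force: [0.2, -0.5, -1.3]
opening: 0.191
grip_force: 107.7
time: 63.02
tcp_pos: [0.41, 0.0494, 0.0074]
eef_rot: [-3.141, -0.0, 2.606]
force: [-0.7, 0.1, -0.2]
opening: 0.19
grip_force: 107.7
t 63.02 tcp [410.   49.4  37.9] yaw [-1.7999e+02 -2.0000e-02  1.4930e+02] F [-0.7  0.1 -0.2] open 16.2 grip 107.7
side [331. 187.] [480.2   7.2] [85.7 83.6] 59.3 19.1 502
```

```bash
python3 -m crank '[{"delta_pos":[5,0,0],"twist":[0,0,0]},{"delta_pos":[10,0,0],"twist":[0,0,0]},{"delta_pos":[10,0,0],"twist":[0,0,0]},{"delta_pos":[10,0,0],"twist":[0,0,0]},{"delta_pos":[10,0,0],"twist":[0,0,0]},{"delta_pos":[10,0,0],"twist":[0,0,0]},{"delta_pos":[10,0,0],"twist":[0,0,0]},{"delta_pos":[12,0,0],"twist":[0,0,0]},{"delta_pos":[12,0,0],"twist":[0,0,0]},{"delta_pos":[12,0,0],"twist":[0,0,0]},{"delta_pos":[0,0,-10],"twist":[0,0,0]},{"delta_pos":[0,0,-25],"twist":[0,0,0]}]'
python3 -m crank '[{"delta_pos":[0,0,-25],"twist":[0,0,0]},{"delta_pos":[0,0,-25],"twist":[0,0,0]},{"delta_pos":[0,0,0],"twist":[0,0,0]},{"delta_pos":[0,0,0],"twist":[0,0,0]}]'
cat >> h.py <<'E'
def intray():
    for n in('top','side'):
        im,d,W=look(n); W=W-(np.array([.003,.001,.001]) if n=='side' else 0); z=W[...,2]
        m=(W[...,0]>.3)&(W[...,0]<.65)&(W[...,1]<-.13)&(W[...,1]>-.48)&(z>.0225)&(z<.034)
        for b,c in blobs(m,30): print(n,c,'tray',*rect(W,b))
E
python3 -c "
from h import *
find(('side','top'));intray()"; python3 go.py
```

```text
time: 64.58
tcp_pos: [0.3227, 0.1009, 0.0427]
eef_rot: [-3.141, -0.001, 2.606]
force: [0.9, -0.5, -0.3]
opening: 0.194
grip_force: 107.7
time: 65.08
tcp_pos: [0.3231, 0.1009, 0.0918]
eef_rot: [-3.141, -0.001, 2.606]
force: [-0.2, -1.3, -0.6]
opening: 0.195
grip_force: 107.8
side [331. 187.] [481.5   7.9] [85.6 84.5] 60.3 19.2 504
top [354. 228.] [480.7   7. ] [83.8 83.2] 58.8 18.8 878
top [452. 213.] tray [ 516.7 -266.2] [82.8 85.4] 58.9 26.9 776
top [493. 240.] tray [ 440.9 -376.1] [84.5 83.9] 59.2 26.9 818
side [339. 123.] tray [ 441.8 -375. ] [84.9 80.8] 60.6 27.8 245
side [319. 138.] tray [ 520.8 -266.1] [83.8 85.6] 60.0 27.6 292
t 65.28 tcp [322.8 100.8 122.1] yaw [-1.7994e+02 -7.0000e-02  1.4931e+02] F [ 0.5  0.1 -1.3] open 16.6 grip 107.8
```

```bash
python3 -m crank '[{"delta_pos":[-9.4,-11.8,0],"twist":[0,0,0]},{"delta_pos":[-20,-25,0],"twist":[0,0,0]},{"delta_pos":[-20,-25,0],"twist":[0,0,0]},{"delta_pos":[-20,-25,0],"twist":[0,0,0]},{"delta_pos":[-20,-25,0],"twist":[0,0,0]},{"delta_pos":[-20,-25,0],"twist":[0,0,0]},{"delta_pos":[-20,-25,0],"twist":[0,0,0]},{"delta_pos":[-20,-25,0],"twist":[0,0,0]},{"delta_pos":[-20,-25,0],"twist":[0,0,0]},{"delta_pos":[-4,-4,0],"twist":[0,0,0]},{"delta_pos":[0,0,0],"twist":[0,0,0]},{"delta_pos":[0,0,0],"twist":[0,0,0]}]'
python3 go.py "361.8 -173.3 46.2 149.3"; python3 -c "
from h import *
intray()"
```

```text
time: 66.78
tcp_pos: [0.362, -0.1724, 0.0922]
eef_rot: [-3.142, -0.001, 2.607]
force: [-0.1, 0.5, -1.0]
opening: 0.192
grip_force: 107.9
t 66.78 tcp [ 362.  -172.4  122.7] yaw [-1.8000e+02 -4.0000e-02  1.4935e+02] F [-0.1  0.5 -1. ] open 16.4 grip 107.9
361.8 -173.3 46.2 149.3 | turn [-0.    -0.001  0.001] | shift [-0.3 -0.9 76.5]
top [450. 210.] tray [ 519.  -265.8] [79.4 85.2] 56.7 27.4 587
side [339. 122.] tray [ 441. -382.] [86.1 83.1] 62.1 28.2 170
side [319. 138.] tray [ 519.3 -264.6] [85.3 82.7] 60.5 27.6 284
```

```bash
python3 -m crank '[{"delta_pos":[-0.3,-0.9,10],"twist":[0,0,0.001]},{"delta_pos":[0,0,14],"twist":[0,0,0]},{"delta_pos":[0,0,14],"twist":[0,0,0]},{"delta_pos":[0,0,14],"twist":[0,0,0]},{"delta_pos":[0,0,12],"twist":[0,0,0]},{"delta_pos":[0,0,8],"twist":[0,0,0]},{"delta_pos":[0,0,4],"twist":[0,0,0]},{"delta_pos":[0,0,0],"twist":[0,0,0]},{"delta_pos":[0,0,0],"twist":[0,0,0]}]'
python3 go.py "447.8 -224.3 46.2 149.3"
```

```text
time: 68.0
tcp_pos: [0.3622, -0.1742, 0.0167]
eef_rot: [-3.141, 0.0, 2.605]
force: [-0.2, -1.0, -1.7]
opening: 0.196
grip_force: 107.9
t 68.0 tcp [ 362.2 -174.2   47.2] yaw [-1.7999e+02  2.0000e-02  1.4925e+02] F [-0.2 -1.  -1.7] open 16.7 grip 107.9
447.8 -224.3 46.2 149.3 | turn [-0.     0.    -0.001] | shift [-99.2   0.6   1. ]
```

```bash
python3 -m crank '[{"delta_pos":[-4,0.6,1],"twist":[0,0,0]},{"delta_pos":[-9,0,0],"twist":[0,0,0]},{"delta_pos":[-9,0,0],"twist":[0,0,0]},{"delta_pos":[-9,0,0],"twist":[0,0,0]}]'
python3 -m crank '[{"delta_pos":[-9,0,0],"twist":[0,0,0]},{"delta_pos":[-9,0,0],"twist":[0,0,0]},{"delta_pos":[-9,0,0],"twist":[0,0,0]},{"delta_pos":[-9,0,0],"twist":[0,0,0]},{"delta_pos":[-9,0,0],"twist":[0,0,0]},{"delta_pos":[-9,0,0],"twist":[0,0,0]},{"delta_pos":[-9,0,0],"twist":[0,0,0]},{"delta_pos":[-5,0,0],"twist":[0,0,0]},{"delta_pos":[0,0,0],"twist":[0,0,0]}]'
python3 go.py "447.8 -224.3 46.2 149.3";python3 -c "
from h import *
intray()"
```

```text
time: 68.5
tcp_pos: [0.3895, -0.1898, 0.0153]
eef_rot: [-3.141, -0.0, 2.605]
force: [0.2, 0.3, -1.7]
opening: 0.194
grip_force: 107.9
time: 69.62
tcp_pos: [0.4474, -0.2242, 0.0152]
eef_rot: [-3.141, -0.001, 2.605]
force: [0.3, 0.0, -1.0]
opening: 0.192
grip_force: 107.9
t 69.62 tcp [ 447.4 -224.2   45.7] yaw [-1.7999e+02 -4.0000e-02  1.4925e+02] F [ 0.3  0.  -1. ] open 16.4 grip 107.9
447.8 -224.3 46.2 149.3 | turn [-0.    -0.001 -0.001] | shift [-0.4  0.2 -0.5]
top [444. 208.] tray [ 529.7 -246.2] [36.5 83.5] 59.2 27.2 295
side [319. 138.] tray [ 513.3 -261.2] [85.5 98.9] 56.9 27.6 292
```

```bash
python3 -m crank '[{"delta_pos":[0,0,-2],"twist":[0,0,0]},{"delta_pos":[0,0,-2],"twist":[0,0,0]},{"delta_pos":[0,0,-2],"twist":[0,0,0]},{"delta_pos":[0,0,-4],"twist":[0,0,0]},{"delta_pos":[0,0,-6],"twist":[0,0,0]},{"delta_pos":[0,0,-4],"twist":[0,0,0]},{"delta_pos":[1.5,-5,0],"twist":[0,0,0]},{"delta_pos":[2.5,-9,0],"twist":[0,0,0]},{"delta_pos":[2.5,-9,0],"twist":[0,0,0]},{"delta_pos":[2.5,-9,0],"twist":[0,0,0]},{"delta_pos":[1,-4,0],"twist":[0,0,0]},{"delta_pos":[0,0,0],"twist":[0,0,0]}]'
python3 go.py "421 -250.2 46 149.3"
python3 -m crank '[{"delta_pos":[0,0,4],"twist":[0,0,0]},{"delta_pos":[0,0,4],"twist":[0,0,0]},{"delta_pos":[0,0,4],"twist":[0,0,0]},{"delta_pos":[0,0,2],"twist":[0,0,0]},{"delta_pos":[0,0,1.5],"twist":[0,0,0]},{"delta_pos":[0,0,1.5],"twist":[0,0,0]},{"delta_pos":[0,0,1.5],"twist":[0,0,0]},{"delta_pos":[0,0,1],"twist":[0,0,0]},{"delta_pos":[0,0,0],"twist":[0,0,0]},{"delta_pos":[0,0,0],"twist":[0,0,0]}]'
python3 go.py "421 -250.2 46 149.3"; python3 -c "
from h import *
intray()"
```

```text
time: 71.22
tcp_pos: [0.4201, -0.2503, 0.0353]
eef_rot: [-3.141, -0.0, 2.604]
force: [-0.2, 0.1, -1.7]
opening: 0.189
grip_force: 107.8
t 71.22 tcp [ 420.1 -250.3   65.8] yaw [-1.7999e+02 -1.0000e-02  1.4921e+02] F [-0.2  0.1 -1.7] open 16.2 grip 107.8
421 -250.2 46 149.3 | turn [-0.    -0.    -0.002] | shift [-0.8  0.5 19.8]
time: 72.47
tcp_pos: [0.4203, -0.25, 0.0159]
eef_rot: [-3.141, -0.0, 2.605]
force: [-0.3, 0.4, -0.5]
opening: 0.192
grip_force: 107.8
t 72.47 tcp [ 420.3 -250.    46.4] yaw [-1.7999e+02 -1.0000e-02  1.4925e+02] F [-0.3  0.4 -0.5] open 16.4 grip 107.8
421 -250.2 46 149.3 | turn [-0.    -0.    -0.001] | shift [-0.7  0.2  0.4]
top [456. 218.] tray [ 499.2 -276.2] [48.6 85.3] 57.8 27.2 380
side [328. 132.] tray [ 463.8 -328.3] [177.2  94.7] 59.8 27.9 384
```

```bash
python3 -m crank '[{"delta_pos":[5,0,0],"twist":[0,0,0]},{"delta_pos":[10,0,0],"twist":[0,0,0]},{"delta_pos":[10,0,0],"twist":[0,0,0]},{"delta_pos":[10,0,0],"twist":[0,0,0]},{"delta_pos":[10,0,0],"twist":[0,0,0]},{"delta_pos":[10,0,0],"twist":[0,0,0]},{"delta_pos":[10,0,0],"twist":[0,0,0]},{"delta_pos":[12,0,0],"twist":[0,0,0]},{"delta_pos":[12,0,0],"twist":[0,0,0]},{"delta_pos":[12,0,0],"twist":[0,0,0]},{"delta_pos":[0,0,-10],"twist":[0,0,0]},{"delta_pos":[0,0,-25],"twist":[0,0,0]}]'
python3 -m crank '[{"delta_pos":[0,0,-25],"twist":[0,0,0]},{"delta_pos":[0,0,-20],"twist":[0,0,0]},{"delta_pos":[16,25.2,0],"twist":[0,0,0]},{"delta_pos":[16,25.2,0],"twist":[0,0,0]},{"delta_pos":[16,25.2,0],"twist":[0,0,0]},{"delta_pos":[16,25.2,0],"twist":[0,0,0]},{"delta_pos":[16,25.2,0],"twist":[0,0,0]},{"delta_pos":[16,25.2,0],"twist":[0,0,0]},{"delta_pos":[16,25.2,0],"twist":[0,0,0]},{"delta_pos":[16,25.2,0],"twist":[0,0,0]},{"delta_pos":[16,25.2,0],"twist":[0,0,0]},{"delta_pos":[16,25.2,0],"twist":[0,0,0]}]'
python3 -m crank '[{"delta_pos":[0,0,0],"twist":[0,0,0]},{"delta_pos":[0,0,0],"twist":[0,0,0]},{"delta_pos":[0,0,0],"twist":[0,0,0]}]'
python3 -c "
from h import *
find(('side','top'));intray()"; python3 go.py "324.5 100.3 38 149.3"
```

```text
time: 74.08
tcp_pos: [0.3331, -0.1981, 0.0511]
eef_rot: [-3.141, -0.001, 2.605]
force: [-0.4, -0.8, -1.6]
opening: 0.189
grip_force: 107.8
time: 75.58
tcp_pos: [0.3252, 0.1012, 0.0968]
eef_rot: [3.141, 0.001, 2.605]
force: [0.7, -0.8, -2.3]
opening: 0.191
grip_force: 108.0
time: 75.95
tcp_pos: [0.325, 0.0995, 0.0961]
eef_rot: [-3.142, -0.0, 2.604]
force: [-0.5, -0.5, -1.2]
opening: 0.19
grip_force: 107.9
side [331. 187.] [481.    6.7] [85.8 84.8] 59.1 19.1 498
top [354. 228.] [480.4   7.2] [83.8 84. ] 58.8 18.6 873
top [462. 223.] tray [ 490.8 -291.8] [83.7 84.2] 58.9 27.1 807
top [493. 240.] tray [ 440.9 -376. ] [85.4 84. ] 60.0 27.1 818
side [333. 129.] tray [ 465.5 -336.6] [192.4  83.1] 60.2 27.8 529
t 76.15 tcp [324.9  99.6 126.4] yaw [-1.7999e+02 -1.0000e-02  1.4919e+02] F [ 0.3 -0.7 -0.7] open 16.1 grip 107.9
324.5 100.3 38 149.3 | turn [-0.    -0.    -0.002] | shift [ 0.7  0.4 88.4]
```

```bash
python3 -m crank '[{"delta_pos":[0.7,0.4,12],"twist":[0,0,-0.002]},{"delta_pos":[0,0,14],"twist":[0,0,0]},{"delta_pos":[0,0,14],"twist":[0,0,0]},{"delta_pos":[0,0,14],"twist":[0,0,0]},{"delta_pos":[0,0,12],"twist":[0,0,0]},{"delta_pos":[0,0,10],"twist":[0,0,0]},{"delta_pos":[0,0,7],"twist":[0,0,0]},{"delta_pos":[0,0,4],"twist":[0,0,0]},{"delta_pos":[0,0,1.3],"twist":[0,0,0]},{"delta_pos":[0,0,0],"twist":[0,0,0]},{"delta_pos":[0,0,0],"twist":[0,0,0]}]'
python3 go.py "410.2 48.9 38 149.3"
```

```text
time: 77.53
tcp_pos: [0.3246, 0.1008, 0.0078]
eef_rot: [3.141, -0.0, 2.607]
force: [-0.4, -0.3, -0.7]
opening: 0.192
grip_force: 107.9
t 77.53 tcp [324.6 100.8  38.3] yaw [179.99  -0.   149.36] F [-0.4 -0.3 -0.7] open 16.4 grip 107.9
410.2 48.9 38 149.3 | turn [ 0.    -0.     0.001] | shift [-100.1   -0.9    0.3]
```

```bash
python3 -m crank '[{"delta_pos":[-5,-0.9,0.3],"twist":[0,0,0.001]},{"delta_pos":[-9,0,0],"twist":[0,0,0]},{"delta_pos":[-9,0,0],"twist":[0,0,0]},{"delta_pos":[-9,0,0],"twist":[0,0,0]}]'
python3 -m crank '[{"delta_pos":[-9,0,0],"twist":[0,0,0]},{"delta_pos":[-9,0,0],"twist":[0,0,0]},{"delta_pos":[-9,0,0],"twist":[0,0,0]},{"delta_pos":[-9,0,0],"twist":[0,0,0]},{"delta_pos":[-9,0,0],"twist":[0,0,0]},{"delta_pos":[-9,0,0],"twist":[0,0,0]},{"delta_pos":[-9,0,0],"twist":[0,0,0]},{"delta_pos":[-5,0,0],"twist":[0,0,0]},{"delta_pos":[0,0,0],"twist":[0,0,0]}]'
python3 go.py "410.2 48.9 38 149.3"
python3 -m crank '[{"delta_pos":[0,0,-2],"twist":[0,0,0]},{"delta_pos":[0,0,-2],"twist":[0,0,0]},{"delta_pos":[0,0,-2],"twist":[0,0,0]},{"delta_pos":[0,0,-2],"twist":[0,0,0]},{"delta_pos":[0,0,-6],"twist":[0,0,0]},{"delta_pos":[0,0,-10],"twist":[0,0,0]},{"delta_pos":[0,0,-14],"twist":[0,0,0]},{"delta_pos":[0,0,-16],"twist":[0,0,0]},{"delta_pos":[0,0,-16],"twist":[0,0,0]},{"delta_pos":[0,0,-14],"twist":[0,0,0]},{"delta_pos":[0,0,-8],"twist":[0,0,0]},{"delta_pos":[0,0,0],"twist":[0,0,0]}]'
python3 -c "
from h import *
carried()"; python3 go.py "470.9 -166.7 130 149.3"
```

```text
time: 78.03
tcp_pos: [0.3521, 0.0832, 0.0072]
eef_rot: [-3.141, -0.0, 2.606]
force: [-0.5, 0.3, -0.6]
opening: 0.193
grip_force: 107.9
time: 79.15
tcp_pos: [0.4101, 0.0488, 0.0071]
eef_rot: [-3.141, -0.001, 2.606]
force: [0.4, 0.3, -0.9]
opening: 0.19
grip_force: 107.9
t 79.15 tcp [410.1  48.8  37.6] yaw [-1.7998e+02 -3.0000e-02  1.4929e+02] F [ 0.4  0.3 -0.9] open 16.2 grip 107.9
410.2 48.9 38 149.3 | turn [-0.    -0.001 -0.   ] | shift [-0.   0.2 -0.4]
time: 80.65
tcp_pos: [0.4103, 0.049, 0.0997]
eef_rot: [3.141, 0.0, 2.606]
force: [-0.9, -0.1, -3.1]
opening: 0.192
grip_force: 107.8
base on blade (spatula frame) [40.5  1.9] [103.5  84.5] 2.9 11.5 510 pitch,roll deg [ 0.3  -1.29]
t 80.7 tcp [410.   48.9 129.6] yaw [-1.7999e+02 -2.0000e-02  1.4931e+02] F [-0.1 -0.7 -2.1] open 16.3 grip 107.8
470.9 -166.7 130 149.3 | turn [-0. -0.  0.] | shift [-162.4 -154.3   -0.4]
```

```bash
python3 -m crank '[{"delta_pos":[-7.4,-7,0],"twist":[0,0,0]},{"delta_pos":[-14.8,-14.06,0],"twist":[0,0,0]},{"delta_pos":[-14.8,-14.06,0],"twist":[0,0,0]},{"delta_pos":[-14.8,-14.06,0],"twist":[0,0,0]},{"delta_pos":[-14.8,-14.06,0],"twist":[0,0,0]},{"delta_pos":[-14.8,-14.06,0],"twist":[0,0,0]},{"delta_pos":[-14.8,-14.06,0],"twist":[0,0,0]},{"delta_pos":[-14.8,-14.06,0],"twist":[0,0,0]},{"delta_pos":[-14.8,-14.06,0],"twist":[0,0,0]},{"delta_pos":[-14.8,-14.06,0],"twist":[0,0,0]},{"delta_pos":[-14.8,-14.06,0],"twist":[0,0,0]},{"delta_pos":[-7.1,-7,0],"twist":[0,0,0]}]'
python3 -m crank '[{"delta_pos":[0,0,0],"twist":[0,0,0]},{"delta_pos":[0,0,0],"twist":[0,0,0]},{"delta_pos":[0,0,0],"twist":[0,0,0]}]'
python3 go.py "470.9 -166.7 130 149.3"
python3 -c "
from h import *
carried();intray()"
```

```text
time: 82.2
tcp_pos: [0.471, -0.1682, 0.0989]
eef_rot: [-3.141, -0.001, 2.605]
force: [0.3, -0.1, -1.8]
opening: 0.191
grip_force: 107.8
time: 82.58
tcp_pos: [0.4708, -0.1665, 0.0993]
eef_rot: [-3.142, -0.0, 2.607]
force: [0.1, 0.4, -1.7]
opening: 0.19
grip_force: 107.8
t 82.58 tcp [ 470.8 -166.5  129.8] yaw [-1.8000e+02 -1.0000e-02  1.4935e+02] F [ 0.1  0.4 -1.7] open 16.3 grip 107.8
470.9 -166.7 130 149.3 | turn [-0.    -0.     0.001] | shift [-0.2 -0.1 -0.2]
base on blade (spatula frame) [38.   2.2] [86.  97.6] 88.5 11.7 341 pitch,roll deg [ 0.26 -1.58]
top [500. 244.] tray [ 431.  -393.8] [44.1 83.5] 59.5 27.2 381
side [331. 134.] tray [ 475.  -303.8] [123.6  65. ] 59.8 27.9 250
```

```bash
python3 -m crank '[{"delta_pos":[0,0,6],"twist":[0,0,0]},{"delta_pos":[0,0,12],"twist":[0,0,0]},{"delta_pos":[0,0,12],"twist":[0,0,0]},{"delta_pos":[0,0,12],"twist":[0,0,0]},{"delta_pos":[0,0,12],"twist":[0,0,0]},{"delta_pos":[0,0,8],"twist":[0,0,0]},{"delta_pos":[0,0,6],"twist":[0,0,0]},{"delta_pos":[0,0,4],"twist":[0,0,0]},{"delta_pos":[0,0,3],"twist":[0,0,0]},{"delta_pos":[0,0,2],"twist":[0,0,0]},{"delta_pos":[0,0,1.5],"twist":[0,0,0]},{"delta_pos":[0,0,1.5],"twist":[0,0,0]}]'
python3 -m crank '[{"delta_pos":[0,0,1.5],"twist":[0,0,0]},{"delta_pos":[0,0,1.5],"twist":[0,0,0]},{"delta_pos":[0,0,1],"twist":[0,0,0]},{"delta_pos":[0,0,0],"twist":[0,0,0]},{"delta_pos":[0,0,0],"twist":[0,0,0]}]'
python3 go.py
python3 -m crank '[{"delta_pos":[5,0,0],"twist":[0,0,0]},{"delta_pos":[10,0,0],"twist":[0,0,0]},{"delta_pos":[10,0,0],"twist":[0,0,0]},{"delta_pos":[10,0,0],"twist":[0,0,0]},{"delta_pos":[10,0,0],"twist":[0,0,0]},{"delta_pos":[10,0,0],"twist":[0,0,0]},{"delta_pos":[10,0,0],"twist":[0,0,0]},{"delta_pos":[12,0,0],"twist":[0,0,0]},{"delta_pos":[12,0,0],"twist":[0,0,0]},{"delta_pos":[12,0,0],"twist":[0,0,0]},{"delta_pos":[0,0,-10],"twist":[0,0,0]},{"delta_pos":[0,0,-25],"twist":[0,0,0]}]'
python3 -m crank '[{"delta_pos":[0,0,-25],"twist":[0,0,0]},{"delta_pos":[0,0,-20],"twist":[0,0,0]},{"delta_pos":[0,0,0],"twist":[0,0,0]},{"delta_pos":[0,0,0],"twist":[0,0,0]}]'
python3 go.py "426.8 -15 126 184.3"
python3 -c "
from h import *
intray()"
```

```text
time: 84.22
tcp_pos: [0.4709, -0.167, 0.0193]
eef_rot: [-3.142, 0.0, 2.606]
force: [0.4, 0.2, -1.8]
opening: 0.193
grip_force: 107.8
time: 84.85
tcp_pos: [0.4708, -0.167, 0.0153]
eef_rot: [-3.141, -0.0, 2.606]
force: [0.2, -0.4, -1.5]
opening: 0.186
grip_force: 107.8
t 84.85 tcp [ 470.8 -167.    45.8] yaw [-1.7999e+02 -1.0000e-02  1.4931e+02] F [ 0.2 -0.4 -1.5] open 15.9 grip 107.8
time: 86.35
tcp_pos: [0.3835, -0.1153, 0.0505]
eef_rot: [-3.141, -0.001, 2.606]
force: [0.3, 0.5, -1.2]
opening: 0.193
grip_force: 107.8
time: 86.85
tcp_pos: [0.3839, -0.1154, 0.0947]
eef_rot: [-3.141, -0.001, 2.606]
force: [0.5, -0.6, -0.5]
opening: 0.191
grip_force: 107.8
t 86.85 tcp [ 383.9 -115.4  125.2] yaw [-1.7998e+02 -4.0000e-02  1.4930e+02] F [ 0.5 -0.6 -0.5] open 16.3 grip 107.8
426.8 -15 126 184.3 | turn [-0.    -0.001 -0.611] | shift [-50.3  96.9  -0.8]
top [430. 199.] tray [ 541.4 -208.3] [83.5 84. ] 59.2 26.8 398
top [461. 209.] tray [ 528.  -298.1] [54.  21.3] 74.7 27.3 92
top [496. 240.] tray [ 440.2 -378. ] [80.8 83.9] 59.6 27.4 648
side [332. 128.] tray [ 465.5 -338.8] [193.6  85. ] 59.0 27.7 435
side [312. 147.] tray [ 541.9 -207.6] [85.7 86.3] 62.8 27.6 313
```

All three bases are in the tray, on slots 98 mm apart. Return the spatula to exactly its original pose, from above.

```bash
python3 -m crank '[{"delta_pos":[0,0,0],"twist":[0,0,-0.153]},{"delta_pos":[0,0,0],"twist":[0,0,-0.153]},{"delta_pos":[0,0,0],"twist":[0,0,-0.153]},{"delta_pos":[0,0,0],"twist":[0,0,-0.152]},{"delta_pos":[-12.5,24.2,0],"twist":[0,0,0]},{"delta_pos":[-12.6,24.2,0],"twist":[0,0,0]},{"delta_pos":[-12.6,24.2,0],"twist":[0,0,0]},{"delta_pos":[-12.6,24.3,0],"twist":[0,0,0]},{"delta_pos":[0,0,0],"twist":[0,0,0]},{"delta_pos":[0,0,0],"twist":[0,0,0]},{"delta_pos":[0,0,0],"twist":[0,0,0]}]'
python3 go.py "426.6 -15 34.5 184.3"; python3 -c "
from h import *
blade('side')"
```

```text
time: 88.32
tcp_pos: [0.4265, -0.0156, 0.095]
eef_rot: [-3.142, -0.001, -3.067]
force: [0.5, 0.1, -0.8]
opening: 0.194
grip_force: 107.9
t 88.33 tcp [426.5 -15.6 125.5] yaw [-1.8000e+02 -4.0000e-02 -1.7573e+02] F [ 0.5  0.1 -0.8] open 16.5 grip 107.9
426.6 -15 34.5 184.3 | turn [-0.    -0.001 -0.001] | shift [-0.1  0.6 91. ]
side 217 slope pitch deg 0.1 roll deg 0.67 top z at x=45 3.11 x max 93.3 y mid 1.0
```

```bash
python3 -m crank '[{"delta_pos":[-0.1,0.6,12],"twist":[0,0,0]},{"delta_pos":[0,0,14],"twist":[0,0,0]},{"delta_pos":[0,0,14],"twist":[0,0,0]},{"delta_pos":[0,0,14],"twist":[0,0,0]},{"delta_pos":[0,0,12],"twist":[0,0,0]},{"delta_pos":[0,0,10],"twist":[0,0,0]},{"delta_pos":[0,0,6],"twist":[0,0,0]},{"delta_pos":[0,0,4],"twist":[0,0,0]},{"delta_pos":[0,0,2],"twist":[0,0,0]},{"delta_pos":[0,0,1.5],"twist":[0,0,0]},{"delta_pos":[0,0,1],"twist":[0,0,0]},{"delta_pos":[0,0,0],"twist":[0,0,0]}]'
python3 go.py "426.6 -15 34.5 184.3"
```

```text
time: 89.88
tcp_pos: [0.4269, -0.0144, 0.0048]
eef_rot: [3.142, -0.0, -3.066]
force: [-0.6, 0.1, -1.3]
opening: 0.191
grip_force: 107.9
t 89.88 tcp [426.9 -14.4  35.3] yaw [ 1.8000e+02 -1.0000e-02 -1.7569e+02] F [-0.6  0.1 -1.3] open 16.3 grip 107.9
426.6 -15 34.5 184.3 | turn [ 0. -0.  0.] | shift [ 0.3 -0.6  0.8]
```

```bash
python3 -m crank '[{"delta_pos":[0.3,-0.6,0.5],"twist":[0,0,0]},{"delta_pos":[0,0,0.6],"twist":[0,0,0]},{"delta_pos":[0,0,0],"twist":[0,0,0]},{"delta_pos":[0,0,0],"twist":[0,0,0]}]'
python3 -m crank '[{"delta_pos":[0,0,0],"twist":[0,0,0]},{"delta_pos":[0,0,0],"twist":[0,0,0]},{"delta_pos":[0,0,0],"twist":[0,0,0]},{"delta_pos":[0,0,0],"twist":[0,0,0]}]' 50
python3 -m crank '[{"delta_pos":[0,0,-8],"twist":[0,0,0]},{"delta_pos":[0,0,-20],"twist":[0,0,0]},{"delta_pos":[0,0,-30],"twist":[0,0,0]},{"delta_pos":[0,0,-30],"twist":[0,0,0]},{"delta_pos":[0,0,-40],"twist":[0,0,0]},{"delta_pos":[0,0,0],"twist":[0,0,0]},{"delta_pos":[0,0,0],"twist":[0,0,0]}]' 80
python3 go.py; python3 - <<'E'
from h import *
intray()
for n in('side','top'):
    im,d,W=look(n,'r_'+n+'.png'); W=W-(np.array([.003,.001,.001]) if n=='side' else 0); z=W[...,2]
    m=(W[...,0]>.3)&(W[...,0]<.56)&(W[...,1]<.04)&(W[...,1]>-.06)&(z>.0615)&(z<.07)
    if m.sum()>20: print(n,'handle',*rect(W,m))
    R=(W[...,0]>.57)&(W[...,0]<.75)&(W[...,1]<.1)&(W[...,1]>-.1)
    for b,c in blobs(R&(z>.055)&(z<.085),30): print(n,'spool',c,*rect(W,b))
cv2.imwrite('pics/t6.png',cv2.resize(cv2.imread('pics/r_side.png')[80:220,240:440],(800,560)))
E
```

```text
time: 90.38
tcp_pos: [0.4268, -0.015, 0.0041]
eef_rot: [-3.142, 0.0, -3.066]
force: [-2.2, -0.1, 4.9]
opening: 0.193
grip_force: 108.7
time: 90.88
tcp_pos: [0.4266, -0.015, 0.0035]
eef_rot: [3.142, -0.0, -3.066]
force: [0.0, -0.1, -0.4]
opening: 0.586
grip_force: 0.0
time: 91.75
tcp_pos: [0.4266, -0.015, 0.1315]
eef_rot: [3.142, -0.0, -3.066]
force: [-0.3, 0.2, -1.3]
opening: 0.937
grip_force: 0.0
t 91.75 tcp [426.6 -15.  162. ] yaw [ 1.8000e+02 -2.0000e-02 -1.7569e+02] F [-0.3  0.2 -1.3] open 80.0 grip 0.0
top [435. 205.] tray [ 541.  -208.1] [83.6 84.1] 59.1 27.3 506
top [462. 223.] tray [ 490.1 -291.6] [83.9 84.2] 59.4 27.1 814
top [493. 240.] tray [ 440.7 -376. ] [84.7 85.4] 59.0 27.1 832
side [323. 137.] tray [ 493.3 -290.5] [281.3  85.5] 58.8 27.5 799
side handle [392.2 -21.1] [ 52.8 103.1] 77.7 63.6 123
side spool [262. 164.] [695.9 -48.4] [53.1 50. ] 2.6 59.6 145
side spool [286. 165.] [620.8 -38.7] [27.9 27.4] 44.7 66.6 60
side spool [255. 179.] [706.4  25.1] [52.6 52.9] 27.3 59.4 168
side spool [281. 181.] [630.3  35.6] [54.3 53. ] 62.6 59.9 167
top spool [346. 147.] [704.4  25. ] [50.4 52.3] 88.8 59.3 255
top spool [373. 150.] [695.1 -50.2] [50.8 51.8] 87.8 59.7 243
top spool [342. 172.] [629.4  36.3] [52.5 51.3] 75.6 59.3 245
top spool [370. 175.] [621.1 -39.9] [25.9 24.1] 63.2 67.4 65
```

View pics/t6.png

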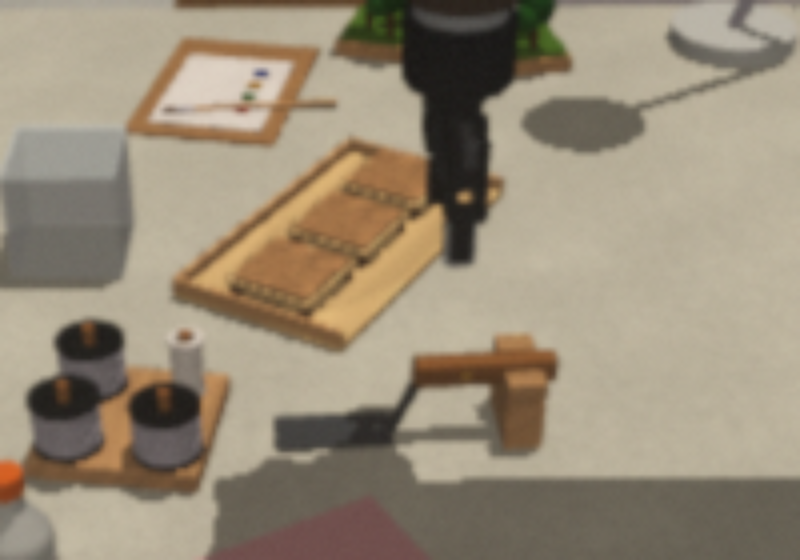

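The bases sit side by side in the tray at about (405,175), (350,225) and (290,270) in the crop. The spatula is back, with its handle in the notch at (520,360) and its blade flat at (330,430). Next the spools, closing along the rack's diagonal to clear the neighbours.

```bash
python3 go.py "629.8 36 162 216.7" "629.8 36 100 216.7" "629.8 36 26 216.7" "629.8 36 100 216.7" "440.9 -376 100 216.7" "440.9 -376 36 216.7"  "440.9 -376 110 216.7" "695.5 -49.5 110 216.7" "695.5 -49.5 26 216.7"
```

```text
t 91.95 tcp [426.2 -15.  161.2] yaw [ 1.7999e+02 -1.1000e-01 -1.7568e+02] F [0.6 0.1 0.4] open 80.0 grip 0.0
629.8 36 162 216.7 | turn [ 0.001 -0.002 -0.565] | shift [-193.7  -80.8   -0.8]
629.8 36 100 216.7 | turn [0. 0. 0.] | shift [ 0. -0. 62.]
629.8 36 26 216.7 | turn [0. 0. 0.] | shift [ 0. -0. 74.]
629.8 36 100 216.7 | turn [0. 0. 0.] | shift [  0.   0. -74.]
440.9 -376 100 216.7 | turn [0. 0. 0.] | shift [ 397.7 -217.4   -0. ]
440.9 -376 36 216.7 | turn [0. 0. 0.] | shift [ 0. -0. 64.]
440.9 -376 110 216.7 | turn [0. 0. 0.] | shift [  0.   0. -74.]
695.5 -49.5 110 216.7 | turn [0. 0. 0.] | shift [-399.3  109.6    0. ]
695.5 -49.5 26 216.7 | turn [0. 0. 0.] | shift [ 0. -0. 84.]
```

```bash
python3 -m crank '[{"delta_pos":[0,0,0],"twist":[0,0,-0.142]},{"delta_pos":[0,0,0],"twist":[0,0,-0.141]},{"delta_pos":[0,0,0],"twist":[0,0,-0.141]},{"delta_pos":[0,0,0],"twist":[0,0,-0.141]},{"delta_pos":[-32.3,-13.5,0],"twist":[0,0,0]},{"delta_pos":[-32.3,-13.5,0],"twist":[0,0,0]},{"delta_pos":[-32.3,-13.5,0],"twist":[0,0,0]},{"delta_pos":[-32.3,-13.5,0],"twist":[0,0,0]},{"delta_pos":[-32.3,-13.5,0],"twist":[0,0,0]},{"delta_pos":[-32.2,-13.3,0],"twist":[0,0,0]},{"delta_pos":[0,0,30],"twist":[0,0,0]},{"delta_pos":[0,0,32],"twist":[0,0,0]}]' 72 40
python3 -m crank '[{"delta_pos":[0,0,0],"twist":[0,0,0]},{"delta_pos":[0,0,0],"twist":[0,0,0]},{"delta_pos":[0,0,0],"twist":[0,0,0]}]'
python3 go.py "629.8 36 26 216.7"; python3 -c "
from station import arm
print(arm.observe()['joint_pos'].round(2))"
```

```text
time: 93.45
tcp_pos: [0.6304, 0.0361, 0.0678]
eef_rot: [3.141, -0.001, -2.501]
force: [-0.0, -0.3, -1.3]
opening: 0.845
grip_force: 0.0
time: 93.82
tcp_pos: [0.631, 0.0359, 0.0713]
eef_rot: [-3.141, 0.002, -2.501]
force: [-0.3, 0.5, 1.0]
opening: 0.843
grip_force: 0.0
t 93.83 tcp [630.9  35.9 101.8] yaw [-1.7994e+02  1.0000e-01 -1.4332e+02] F [-0.3  0.5  1. ] open 72.0 grip 0.0
629.8 36 26 216.7 | turn [-0.001  0.002 -0.   ] | shift [ 0.8  0.7 75.8]
[ 0.06  0.27  0.14  1.43  0.   -0.58]
```

```bash
python3 -m crank '[{"delta_pos":[0.8,0.7,15],"twist":[0,0,0]},{"delta_pos":[0,0,15],"twist":[0,0,0]},{"delta_pos":[0,0,15],"twist":[0,0,0]},{"delta_pos":[0,0,13],"twist":[0,0,0]},{"delta_pos":[0,0,10],"twist":[0,0,0]},{"delta_pos":[0,0,7],"twist":[0,0,0]},{"delta_pos":[0,0,0],"twist":[0,0,0]},{"delta_pos":[0,0,0],"twist":[0,0,0]}]'
python3 go.py "629.8 36 26 216.7"
python3 -m crank '[{"delta_pos":[0,0,0],"twist":[0,0,0]},{"delta_pos":[0,0,0],"twist":[0,0,0]},{"delta_pos":[0,0,0],"twist":[0,0,0]},{"delta_pos":[0,0,0],"twist":[0,0,0]},{"delta_pos":[0,0,0],"twist":[0,0,0]},{"delta_pos":[0,0,0],"twist":[0,0,0]}]' 40 45
python3 go.py "629.8 36 26 216.7"
```

```text
time: 94.82
tcp_pos: [0.6294, 0.036, -0.0049]
eef_rot: [-3.141, 0.0, -2.501]
force: [0.6, 0.2, -0.3]
opening: 0.845
grip_force: 0.0
t 94.83 tcp [629.4  36.   25.6] yaw [-1.7999e+02  2.0000e-02 -1.4331e+02] F [ 0.6  0.2 -0.3] open 72.1 grip 0.0
629.8 36 26 216.7 | turn [-0.  0. -0.] | shift [-0.3 -0.3 -0.4]
time: 95.58
tcp_pos: [0.6297, 0.036, -0.0045]
eef_rot: [-3.141, 0.001, -2.501]
force: [-1.0, -0.7, 5.6]
opening: 0.612
grip_force: 48.2
t 95.58 tcp [629.7  36.   26. ] yaw [-1.7996e+02  5.0000e-02 -1.4331e+02] F [-1.  -0.7  5.6] open 52.2 grip 48.2
629.8 36 26 216.7 | turn [-0.001  0.001 -0.   ] | shift [-0.1 -0.1 -0. ]
```

```bash
python3 -m crank '[{"delta_pos":[0,0,-5],"twist":[0,0,0]},{"delta_pos":[0,0,-12],"twist":[0,0,0]},{"delta_pos":[0,0,-14],"twist":[0,0,0]},{"delta_pos":[0,0,-14],"twist":[0,0,0]},{"delta_pos":[0,0,-14],"twist":[0,0,0]},{"delta_pos":[0,0,-14],"twist":[0,0,0]},{"delta_pos":[0,0,-8],"twist":[0,0,0]},{"delta_pos":[0,0,0],"twist":[0,0,0]},{"delta_pos":[0,0,0],"twist":[0,0,0]}]'
python3 go.py
python3 -m crank '[{"delta_pos":[18,-9.4,0],"twist":[0,0,0]},{"delta_pos":[34.5,-18.9,0],"twist":[0,0,0]},{"delta_pos":[34.5,-18.9,0],"twist":[0,0,0]},{"delta_pos":[34.5,-18.9,0],"twist":[0,0,0]},{"delta_pos":[34.5,-18.9,0],"twist":[0,0,0]},{"delta_pos":[34.5,-18.9,0],"twist":[0,0,0]},{"delta_pos":[34.5,-18.9,0],"twist":[0,0,0]},{"delta_pos":[34.5,-18.9,0],"twist":[0,0,0]},{"delta_pos":[34.5,-18.9,0],"twist":[0,0,0]},{"delta_pos":[34.5,-18.9,0],"twist":[0,0,0]},{"delta_pos":[34.5,-18.9,0],"twist":[0,0,0]},{"delta_pos":[34.5,-18.9,0],"twist":[0,0,0]}]'
python3 -m crank '[{"delta_pos":[0,0,0],"twist":[0,0,0]},{"delta_pos":[0,0,0],"twist":[0,0,0]},{"delta_pos":[0,0,0],"twist":[0,0,0]},{"delta_pos":[0,0,0],"twist":[0,0,0]}]'
python3 go.py "440.9 -376 36 216.7"; python3 - <<'E'
from h import *
from scipy.spatial.transform import Rotation as R
t=arm.observe()['tcp_pos']
for n in('side','top'):
    im,d,W=look(n); W=W-(np.array([.003,.001,.001]) if n=='side' else 0)
    m=(np.hypot(W[...,0]-t[0],W[...,1]-t[1])<.05)&(W[...,2]>.085)&(W[...,2]<.16)&(im.max(2)>0)
    q=W[m]; print(n,len(q),'minz',np.percentile(q[:,2],2) if len(q) else '')
E
python3 -c "
from h import *
intray()"
```

```text
time: 96.7
tcp_pos: [0.6289, 0.036, 0.0749]
eef_rot: [3.141, -0.001, -2.501]
force: [0.3, -0.5, -2.3]
opening: 0.608
grip_force: 47.5
t 96.7 tcp [628.9  36.  105.4] yaw [ 1.7996e+02 -6.0000e-02 -1.4332e+02] F [ 0.3 -0.5 -2.3] open 52.0 grip 47.5
time: 98.2
tcp_pos: [0.4385, -0.3771, 0.0753]
eef_rot: [3.141, -0.001, -2.502]
force: [0.9, -0.4, -1.5]
opening: 0.608
grip_force: 47.5
time: 98.7
tcp_pos: [0.4406, -0.3751, 0.0757]
eef_rot: [3.141, -0.0, -2.5]
force: [-0.2, 0.6, -1.6]
opening: 0.607
grip_force: 47.6
t 98.7 tcp [ 440.6 -375.1  106.2] yaw [ 1.7999e+02 -1.0000e-02 -1.4325e+02] F [-0.2  0.6 -1.6] open 51.8 grip 47.6
440.9 -376 36 216.7 | turn [ 0.    -0.     0.001] | shift [ 0.3 -0.9 70.2]
side 280 minz 0.10104515233391033
top 151 minz 0.09860609624812144
top [430. 205.] tray [ 541.  -208.1] [83.3 84.3] 58.3 27.0 785
top [461. 223.] tray [ 490.9 -291.9] [83.2 84.8] 60.1 26.9 797
top [488. 240.] tray [ 440.9 -376.2] [83.9 84.4] 59.3 27.0 450
side [333. 129.] tray [ 465.3 -337.2] [190.7  82.3] 59.9 27.7 524
side [312. 147.] tray [ 542.3 -208.3] [85.6 84.9] 59.8 27.6 317
```

```bash
python3 -m crank '[{"delta_pos":[0.3,-0.9,10],"twist":[0,0,0]},{"delta_pos":[0,0,15],"twist":[0,0,0]},{"delta_pos":[0,0,15],"twist":[0,0,0]},{"delta_pos":[0,0,12],"twist":[0,0,0]},{"delta_pos":[0,0,7],"twist":[0,0,0]},{"delta_pos":[0,0,4],"twist":[0,0,0]},{"delta_pos":[0,0,2],"twist":[0,0,0]},{"delta_pos":[0,0,1],"twist":[0,0,0]},{"delta_pos":[0,0,1],"twist":[0,0,0]},{"delta_pos":[0,0,1],"twist":[0,0,0]},{"delta_pos":[0,0,0.6],"twist":[0,0,0]},{"delta_pos":[0,0,0],"twist":[0,0,0]}]'
python3 go.py "440.9 -376 36 216.7"
```

```text
time: 100.4
tcp_pos: [0.4405, -0.3766, 0.007]
eef_rot: [3.141, -0.0, -2.501]
force: [-0.5, 0.0, -2.6]
opening: 0.612
grip_force: 47.7
t 100.4 tcp [ 440.5 -376.6   37.5] yaw [ 1.7999e+02 -2.0000e-02 -1.4331e+02] F [-0.5  0.  -2.6] open 52.2 grip 47.7
440.9 -376 36 216.7 | turn [ 0. -0. -0.] | shift [-0.7  0.3  1.5]
```

```bash
python3 -m crank '[{"delta_pos":[-0.5,0.3,0.5],"twist":[0,0,0]},{"delta_pos":[0,0,0.5],"twist":[0,0,0]},{"delta_pos":[0,0,0.4],"twist":[0,0,0]},{"delta_pos":[0,0,0],"twist":[0,0,0]},{"delta_pos":[0,0,0],"twist":[0,0,0]}]'
python3 go.py "440.9 -376 36 216.7"
```

```text
time: 101.02
tcp_pos: [0.4407, -0.3761, 0.0056]
eef_rot: [3.141, -0.0, -2.501]
force: [0.5, 0.1, -1.8]
opening: 0.608
grip_force: 47.7
t 101.03 tcp [ 440.7 -376.1   36.1] yaw [ 1.7999e+02 -1.0000e-02 -1.4331e+02] F [ 0.5  0.1 -1.8] open 51.9 grip 47.7
440.9 -376 36 216.7 | turn [ 0. -0. -0.] | shift [-0.2 -0.   0.1]
```

```bash
python3 -m crank '[{"delta_pos":[0,0,0.5],"twist":[0,0,0]},{"delta_pos":[0,0,0],"twist":[0,0,0]},{"delta_pos":[0,0,0],"twist":[0,0,0]}]' | grep -E "tcp|force"
python3 -m crank '[{"delta_pos":[0,0,0.5],"twist":[0,0,0]},{"delta_pos":[0,0,0],"twist":[0,0,0]},{"delta_pos":[0,0,0],"twist":[0,0,0]}]'| grep -E "tcp|force"
```

```text
tcp_pos: [0.4408, -0.3761, 0.0054]
force: [-2.0, 1.3, 3.7]
grip_force: 48.1
tcp_pos: [0.4408, -0.3762, 0.0054]
force: [-2.2, 2.6, 6.5]
grip_force: 48.7
```

Contact found at 36, as computed. Release, rise and go on to the second spool at (695.5,-49.5).

```bash
python3 -m crank '[{"delta_pos":[0,0,-0.7],"twist":[0,0,0]},{"delta_pos":[0,0,0],"twist":[0,0,0]},{"delta_pos":[0,0,0],"twist":[0,0,0]},{"delta_pos":[0,0,0],"twist":[0,0,0]}]' 72
python3 -m crank '[{"delta_pos":[0,0,-8],"twist":[0,0,0]},{"delta_pos":[0,0,-16],"twist":[0,0,0]},{"delta_pos":[0,0,-25],"twist":[0,0,0]},{"delta_pos":[0,0,-25],"twist":[0,0,0]},{"delta_pos":[-19.3,5.6,0],"twist":[0,0,0]},{"delta_pos":[-38,10.4,0],"twist":[0,0,0]},{"delta_pos":[-38,10.4,0],"twist":[0,0,0]},{"delta_pos":[-38,10.4,0],"twist":[0,0,0]},{"delta_pos":[-38,10.4,0],"twist":[0,0,0]},{"delta_pos":[-38,10.4,0],"twist":[0,0,0]},{"delta_pos":[-38,10.4,0],"twist":[0,0,0]},{"delta_pos":[-38,10.4,0],"twist":[0,0,0]}]'
python3 -m crank '[{"delta_pos":[-38,10.4,0],"twist":[0,0,0]},{"delta_pos":[-38,10.4,0],"twist":[0,0,0]},{"delta_pos":[-38,10.4,0],"twist":[0,0,0]},{"delta_pos":[0,0,0],"twist":[0,0,0]},{"delta_pos":[0,0,0],"twist":[0,0,0]},{"delta_pos":[0,0,0],"twist":[0,0,0]}]'
python3 go.py "695.5 -49.5 26 216.7"
cat >> h.py <<'E'
def spools():
    for n in('side','top'):
        im,d,W=look(n); W=W-(np.array([.003,.001,.001]) if n=='side' else 0); z=W[...,2]
        m=(W[...,0]>.38)&(W[...,0]<.6)&(W[...,1]<-.15)&(W[...,1]>-.45)&(z>.06)&(z<.08)
        for b,c in blobs(m,20): print(n,'tray spool',c,*rect(W,b))
E
python3 -c "
from h import *
spools();intray()"
```

```text
time: 102.28
tcp_pos: [0.4407, -0.3761, 0.0051]
eef_rot: [3.141, -0.0, -2.501]
force: [-0.2, -0.5, 0.0]
opening: 0.844
grip_force: 0.0
time: 103.78
tcp_pos: [0.6234, -0.1405, 0.0789]
eef_rot: [3.141, -0.0, -2.501]
force: [0.1, 0.5, -0.2]
opening: 0.847
grip_force: 0.0
time: 104.52
tcp_pos: [0.695, -0.0501, 0.0793]
eef_rot: [3.141, -0.001, -2.502]
force: [0.4, 0.1, 0.3]
opening: 0.841
grip_force: 0.0
t 104.53 tcp [695.  -50.1 109.8] yaw [ 1.7998e+02 -3.0000e-02 -1.4336e+02] F [0.4 0.1 0.3] open 71.8 grip 0.0
695.5 -49.5 26 216.7 | turn [ 0.    -0.001 -0.001] | shift [-0.8  0.2 83.8]
side tray spool [340. 114.] [ 443.2 -371.9] [53.2 49.7] 82.0 69.5 102
top tray spool [498. 238.] [ 440.6 -374.5] [51.5 52. ] 42.7 69.3 288
top [436. 206.] tray [ 537.  -214.9] [68.8 84.2] 60.0 27.2 480
top [461. 223.] tray [ 490.4 -292. ] [84.8 85.3] 59.6 27.2 794
top [491. 241.] tray [ 440.8 -376.4] [84.5 84.4] 58.5 26.7 457
side [339. 125.] tray [ 443.7 -374.3] [80.8 84.5] 62.9 27.5 151
side [326. 135.] tray [ 492.4 -291.7] [85.2 82.1] 59.2 27.7 276
side [312. 147.] tray [ 542.7 -209.3] [87.7 82.6] 59.6 27.6 308
```

```bash
python3 -m crank '[{"delta_pos":[-0.8,0.2,15],"twist":[0,0,0]},{"delta_pos":[0,0,18],"twist":[0,0,0]},{"delta_pos":[0,0,18],"twist":[0,0,0]},{"delta_pos":[0,0,15],"twist":[0,0,0]},{"delta_pos":[0,0,11],"twist":[0,0,0]},{"delta_pos":[0,0,7],"twist":[0,0,0]},{"delta_pos":[0,0,0],"twist":[0,0,0]},{"delta_pos":[0,0,0],"twist":[0,0,0]}]'
python3 go.py "695.5 -49.5 26 216.7"
python3 -m crank '[{"delta_pos":[0,0,0],"twist":[0,0,0]},{"delta_pos":[0,0,0],"twist":[0,0,0]},{"delta_pos":[0,0,0],"twist":[0,0,0]},{"delta_pos":[0,0,0],"twist":[0,0,0]},{"delta_pos":[0,0,0],"twist":[0,0,0]},{"delta_pos":[0,0,0],"twist":[0,0,0]}]' 40 45
python3 go.py "695.5 -49.5 106 216.7" "490.6 -291.9 106 216.7"
```

```text
time: 105.72
tcp_pos: [0.6964, -0.049, -0.0041]
eef_rot: [-3.141, 0.001, -2.501]
force: [0.2, 0.5, 0.4]
opening: 0.84
grip_force: 0.0
t 105.72 tcp [696.3 -49.   26.4] yaw [-1.7998e+02  3.0000e-02 -1.4331e+02] F [0.2 0.5 0.4] open 71.7 grip 0.0
695.5 -49.5 26 216.7 | turn [-0.     0.001 -0.   ] | shift [1.  0.1 0.4]
time: 106.48
tcp_pos: [0.6966, -0.049, -0.0037]
eef_rot: [-3.141, 0.001, -2.501]
force: [0.6, -0.3, 5.9]
opening: 0.622
grip_force: 48.0
t 106.47 tcp [696.5 -49.   26.8] yaw [-1.7995e+02  6.0000e-02 -1.4331e+02] F [ 0.6 -0.3  5.9] open 53.1 grip 48.0
695.5 -49.5 106 216.7 | turn [-0.001  0.001 -0.   ] | shift [  1.1   0.3 -79.2]
490.6 -291.9 106 216.7 | turn [0. 0. 0.] | shift [309.1 -71.9  -0. ]
```

```bash
python3 -m crank '[{"delta_pos":[0,0,-5],"twist":[0,0,0]},{"delta_pos":[0,0,-12],"twist":[0,0,0]},{"delta_pos":[0,0,-14],"twist":[0,0,0]},{"delta_pos":[0,0,-14],"twist":[0,0,0]},{"delta_pos":[0,0,-14],"twist":[0,0,0]},{"delta_pos":[0,0,-14],"twist":[0,0,0]},{"delta_pos":[0,0,-6],"twist":[0,0,0]},{"delta_pos":[0,0,0],"twist":[0,0,0]},{"delta_pos":[0,0,0],"twist":[0,0,0]}]'
python3 -m crank '[{"delta_pos":[18,-4.2,0],"twist":[0,0,0]},{"delta_pos":[34.2,-8,0],"twist":[0,0,0]},{"delta_pos":[34.2,-8,0],"twist":[0,0,0]},{"delta_pos":[34.2,-8,0],"twist":[0,0,0]},{"delta_pos":[34.2,-8,0],"twist":[0,0,0]},{"delta_pos":[34.2,-8,0],"twist":[0,0,0]},{"delta_pos":[34.2,-8,0],"twist":[0,0,0]},{"delta_pos":[34.2,-8,0],"twist":[0,0,0]},{"delta_pos":[34.2,-8,0],"twist":[0,0,0]},{"delta_pos":[17.5,-3.7,0],"twist":[0,0,0]},{"delta_pos":[0,0,0],"twist":[0,0,0]},{"delta_pos":[0,0,0],"twist":[0,0,0]}]'
python3 go.py "490.6 -291.9 36.6 216.7"
```

```text
time: 107.6
tcp_pos: [0.6957, -0.049, 0.0735]
eef_rot: [3.141, -0.001, -2.501]
force: [0.5, -0.3, -2.2]
opening: 0.618
grip_force: 47.6
time: 109.1
tcp_pos: [0.4913, -0.2909, 0.0742]
eef_rot: [3.141, 0.0, -2.501]
force: [0.0, -0.0, -2.8]
opening: 0.622
grip_force: 47.7
t 109.1 tcp [ 491.3 -290.9  104.7] yaw [ 179.98    0.   -143.3 ] F [ 0.  -0.  -2.8] open 53.1 grip 47.7
490.6 -291.9 36.6 216.7 | turn [ 0.  0. -0.] | shift [ 1.2 -0.3 68.1]
```

```bash
python3 -m crank '[{"delta_pos":[1.2,-0.3,10],"twist":[0,0,0]},{"delta_pos":[0,0,15],"twist":[0,0,0]},{"delta_pos":[0,0,15],"twist":[0,0,0]},{"delta_pos":[0,0,12],"twist":[0,0,0]},{"delta_pos":[0,0,6],"twist":[0,0,0]},{"delta_pos":[0,0,4],"twist":[0,0,0]},{"delta_pos":[0,0,2],"twist":[0,0,0]},{"delta_pos":[0,0,1],"twist":[0,0,0]},{"delta_pos":[0,0,1],"twist":[0,0,0]},{"delta_pos":[0,0,0.7],"twist":[0,0,0]},{"delta_pos":[0,0,0],"twist":[0,0,0]},{"delta_pos":[0,0,0],"twist":[0,0,0]}]'
python3 go.py "490.6 -291.9 36.6 216.7"
```

```text
time: 110.6
tcp_pos: [0.4903, -0.2923, 0.0076]
eef_rot: [3.141, -0.0, -2.501]
force: [0.2, -0.1, -1.9]
opening: 0.619
grip_force: 47.7
t 110.6 tcp [ 490.3 -292.3   38.1] yaw [ 1.7999e+02 -1.0000e-02 -1.4331e+02] F [ 0.2 -0.1 -1.9] open 52.9 grip 47.7
490.6 -291.9 36.6 216.7 | turn [ 0. -0. -0.] | shift [-0.5  0.2  1.5]
```

```bash
python3 -m crank '[{"delta_pos":[0,0,0.4],"twist":[0,0,0]},{"delta_pos":[0,0,0.4],"twist":[0,0,0]},{"delta_pos":[0,0,0],"twist":[0,0,0]},{"delta_pos":[0,0,0],"twist":[0,0,0]}]' | grep -E "tcp|force"
python3 -m crank '[{"delta_pos":[0,0,0.5],"twist":[0,0,0]},{"delta_pos":[0,0,0],"twist":[0,0,0]},{"delta_pos":[0,0,0],"twist":[0,0,0]}]'| grep -E "tcp|force"
```

```text
tcp_pos: [0.4902, -0.2923, 0.0068]
force: [0.5, 0.2, -1.7]
grip_force: 47.7
tcp_pos: [0.4903, -0.2923, 0.0063]
force: [-1.1, -0.6, -2.4]
grip_force: 47.8
```

```bash
python3 -m crank '[{"delta_pos":[0,0,0.4],"twist":[0,0,0]},{"delta_pos":[0,0,0],"twist":[0,0,0]},{"delta_pos":[0,0,0],"twist":[0,0,0]}]' | grep -E "tcp|force"
python3 -m crank '[{"delta_pos":[0,0,0.4],"twist":[0,0,0]},{"delta_pos":[0,0,0],"twist":[0,0,0]},{"delta_pos":[0,0,0],"twist":[0,0,0]}]'| grep -E "tcp|force"
```

```text
tcp_pos: [0.4903, -0.2924, 0.0063]
force: [-1.1, 1.6, 4.2]
grip_force: 48.2
tcp_pos: [0.4903, -0.2923, 0.0062]
force: [-3.5, 2.3, 7.9]
grip_force: 48.6
```

```bash
python3 -m crank '[{"delta_pos":[0,0,-0.7],"twist":[0,0,0]},{"delta_pos":[0,0,0],"twist":[0,0,0]},{"delta_pos":[0,0,0],"twist":[0,0,0]},{"delta_pos":[0,0,0],"twist":[0,0,0]}]' 72
python3 -m crank '[{"delta_pos":[0,0,-8],"twist":[0,0,0]},{"delta_pos":[0,0,-16],"twist":[0,0,0]},{"delta_pos":[0,0,-25],"twist":[0,0,0]},{"delta_pos":[0,0,-25],"twist":[0,0,0]},{"delta_pos":[-19.8,6.1,0],"twist":[0,0,0]},{"delta_pos":[-38,13.3,0],"twist":[0,0,0]},{"delta_pos":[-38,13.3,0],"twist":[0,0,0]},{"delta_pos":[-38,13.3,0],"twist":[0,0,0]},{"delta_pos":[-38,13.3,0],"twist":[0,0,0]},{"delta_pos":[-38,13.3,0],"twist":[0,0,0]},{"delta_pos":[-38,13.3,0],"twist":[0,0,0]},{"delta_pos":[-38,13.3,0],"twist":[0,0,0]}]'
python3 -m crank '[{"delta_pos":[-38,13.3,0],"twist":[0,0,0]},{"delta_pos":[-38,13.3,0],"twist":[0,0,0]},{"delta_pos":[0,0,0],"twist":[0,0,0]},{"delta_pos":[0,0,0],"twist":[0,0,0]},{"delta_pos":[0,0,0],"twist":[0,0,0]}]'
python3 go.py "705 25 26 216.7"
python3 -c "
from h import *
spools()"
```

```text
time: 112.72
tcp_pos: [0.4902, -0.2923, 0.006]
eef_rot: [3.141, -0.0, -2.501]
force: [-0.9, -1.0, 0.8]
opening: 0.849
grip_force: 0.0
time: 114.22
tcp_pos: [0.6608, -0.0397, 0.0797]
eef_rot: [3.141, -0.001, -2.501]
force: [0.5, -1.1, 0.3]
opening: 0.848
grip_force: 0.0
time: 114.85
tcp_pos: [0.7049, 0.0242, 0.0802]
eef_rot: [3.141, -0.001, -2.502]
force: [-0.4, -0.2, 0.0]
opening: 0.844
grip_force: 0.0
t 114.85 tcp [704.9  24.2 110.7] yaw [ 1.7999e+02 -3.0000e-02 -1.4336e+02] F [-0.4 -0.2  0. ] open 72.1 grip 0.0
705 25 26 216.7 | turn [ 0.    -0.001 -0.001] | shift [-0.6  0.6 84.7]
side tray spool [339. 114.] [ 442.7 -374.5] [51.1 48.5] 88.7 69.1 103
side tray spool [327. 124.] [ 490.  -293.3] [54.3 53.6] 25.5 69.4 119
top tray spool [466. 221.] [ 488.3 -291.2] [52.1 52.1] 31.4 69.1 281
top tray spool [498. 238.] [ 440.9 -374.2] [52.5 52. ] 26.8 69.1 288
```

```bash
python3 -m crank '[{"delta_pos":[-0.3,0.6,15],"twist":[0,0,0]},{"delta_pos":[0,0,18],"twist":[0,0,0]},{"delta_pos":[0,0,18],"twist":[0,0,0]},{"delta_pos":[0,0,15],"twist":[0,0,0]},{"delta_pos":[0,0,11],"twist":[0,0,0]},{"delta_pos":[0,0,7.7],"twist":[0,0,0]},{"delta_pos":[0,0,0],"twist":[0,0,0]},{"delta_pos":[0,0,0],"twist":[0,0,0]}]'
python3 go.py "705 25 26 216.7"
python3 -m crank '[{"delta_pos":[0,0,0],"twist":[0,0,0]},{"delta_pos":[0,0,0],"twist":[0,0,0]},{"delta_pos":[0,0,0],"twist":[0,0,0]},{"delta_pos":[0,0,0],"twist":[0,0,0]},{"delta_pos":[0,0,0],"twist":[0,0,0]},{"delta_pos":[0,0,0],"twist":[0,0,0]}]' 40 45
python3 go.py "705 25 106 216.7" "541.3 -208 106 216.7"
```

```text
time: 115.95
tcp_pos: [0.7055, 0.0254, -0.0039]
eef_rot: [-3.141, 0.001, -2.501]
force: [0.8, -0.4, -0.7]
opening: 0.839
grip_force: 0.0
t 115.95 tcp [705.5  25.4  26.6] yaw [-1.7998e+02  3.0000e-02 -1.4331e+02] F [ 0.8 -0.4 -0.7] open 71.7 grip 0.0
705 25 26 216.7 | turn [-0.     0.001 -0.   ] | shift [ 0.7 -0.1  0.6]
time: 116.7
tcp_pos: [0.7057, 0.0254, -0.0034]
eef_rot: [-3.141, 0.001, -2.501]
force: [0.9, 0.0, 6.1]
opening: 0.63
grip_force: 47.9
t 116.7 tcp [705.7  25.4  27.1] yaw [-1.7995e+02  7.0000e-02 -1.4331e+02] F [0.9 0.  6.1] open 53.8 grip 47.9
705 25 106 216.7 | turn [-0.001  0.001 -0.   ] | shift [  0.8   0.1 -78.9]
541.3 -208 106 216.7 | turn [0. 0. 0.] | shift [270.5 -89.   -0. ]
```

```bash
python3 -m crank '[{"delta_pos":[0,0,-5],"twist":[0,0,0]},{"delta_pos":[0,0,-12],"twist":[0,0,0]},{"delta_pos":[0,0,-14],"twist":[0,0,0]},{"delta_pos":[0,0,-14],"twist":[0,0,0]},{"delta_pos":[0,0,-14],"twist":[0,0,0]},{"delta_pos":[0,0,-14],"twist":[0,0,0]},{"delta_pos":[0,0,-6],"twist":[0,0,0]},{"delta_pos":[0,0,0],"twist":[0,0,0]},{"delta_pos":[0,0,0],"twist":[0,0,0]}]'
python3 -m crank '[{"delta_pos":[17.6,-5.5,0],"twist":[0,0,0]},{"delta_pos":[34,-11.2,0],"twist":[0,0,0]},{"delta_pos":[34,-11.2,0],"twist":[0,0,0]},{"delta_pos":[34,-11.2,0],"twist":[0,0,0]},{"delta_pos":[34,-11.2,0],"twist":[0,0,0]},{"delta_pos":[34,-11.2,0],"twist":[0,0,0]},{"delta_pos":[34,-11.2,0],"twist":[0,0,0]},{"delta_pos":[34,-11.2,0],"twist":[0,0,0]},{"delta_pos":[15.7,-5,0],"twist":[0,0,0]},{"delta_pos":[0,0,0],"twist":[0,0,0]},{"delta_pos":[0,0,0],"twist":[0,0,0]},{"delta_pos":[0,0,0],"twist":[0,0,0]}]'
python3 go.py "541.3 -208 37 216.7"; python3 -c "
from h import *
intray()"
```

```text
time: 117.82
tcp_pos: [0.7049, 0.0254, 0.0737]
eef_rot: [3.141, -0.001, -2.501]
force: [0.9, 0.4, -2.3]
opening: 0.63
grip_force: 47.7
time: 119.32
tcp_pos: [0.5412, -0.2072, 0.0743]
eef_rot: [3.141, -0.0, -2.5]
force: [-0.1, -0.2, -2.3]
opening: 0.624
grip_force: 47.8
t 119.33 tcp [ 541.2 -207.2  104.8] yaw [ 1.7998e+02 -1.0000e-02 -1.4325e+02] F [-0.1 -0.2 -2.3] open 53.3 grip 47.8
541.3 -208 37 216.7 | turn [ 0.    -0.     0.001] | shift [ 0.4 -0.7 67.8]
top [424. 207.] tray [ 544.1 -202.1] [68.8 84.8] 58.7 26.9 314
top [509. 235.] tray [ 452.9 -422.3] [34.5 21.6] 11.3 25.5 44
top [501. 252.] tray [ 411.9 -394.8] [22.2 51.8] 57.8 26.3 88
side [322. 140.] tray [ 492.3 -292.5] [284.1  84.4] 59.5 27.6 593
```

```bash
python3 -m crank '[{"delta_pos":[0.4,-0.7,10],"twist":[0,0,0]},{"delta_pos":[0,0,15],"twist":[0,0,0]},{"delta_pos":[0,0,15],"twist":[0,0,0]},{"delta_pos":[0,0,12],"twist":[0,0,0]},{"delta_pos":[0,0,6],"twist":[0,0,0]},{"delta_pos":[0,0,4],"twist":[0,0,0]},{"delta_pos":[0,0,2],"twist":[0,0,0]},{"delta_pos":[0,0,1],"twist":[0,0,0]},{"delta_pos":[0,0,1],"twist":[0,0,0]},{"delta_pos":[0,0,0.8],"twist":[0,0,0]},{"delta_pos":[0,0,0.4],"twist":[0,0,0]},{"delta_pos":[0,0,0],"twist":[0,0,0]}]'
python3 -m crank '[{"delta_pos":[0,0,0.4],"twist":[0,0,0]},{"delta_pos":[0,0,0],"twist":[0,0,0]},{"delta_pos":[0,0,0],"twist":[0,0,0]}]' | grep -E "tcp|force"
python3 -m crank '[{"delta_pos":[0,0,0.4],"twist":[0,0,0]},{"delta_pos":[0,0,0],"twist":[0,0,0]},{"delta_pos":[0,0,0],"twist":[0,0,0]}]'| grep -E "tcp|force"
```

```text
time: 120.92
tcp_pos: [0.5408, -0.2088, 0.0073]
eef_rot: [3.141, -0.0, -2.501]
force: [0.4, -0.9, -1.8]
opening: 0.626
grip_force: 47.8
tcp_pos: [0.5408, -0.2088, 0.0069]
force: [-0.5, -1.2, -1.8]
grip_force: 47.8
tcp_pos: [0.5408, -0.2088, 0.0066]
force: [0.2, 0.2, -1.5]
grip_force: 47.9
```

```bash
python3 -m crank '[{"delta_pos":[0,0,0.4],"twist":[0,0,0]},{"delta_pos":[0,0,0],"twist":[0,0,0]},{"delta_pos":[0,0,0],"twist":[0,0,0]}]' | grep -E "tcp|force"
```

```text
tcp_pos: [0.5408, -0.2088, 0.0065]
force: [-3.4, 1.3, 5.2]
grip_force: 48.4
```

Contact. Release, rise and retreat, then check the whole scene.

```bash
python3 -m crank '[{"delta_pos":[0,0,-0.4],"twist":[0,0,0]},{"delta_pos":[0,0,0],"twist":[0,0,0]},{"delta_pos":[0,0,0],"twist":[0,0,0]},{"delta_pos":[0,0,0],"twist":[0,0,0]}]' 72
python3 -m crank '[{"delta_pos":[0,0,-8],"twist":[0,0,0]},{"delta_pos":[0,0,-16],"twist":[0,0,0]},{"delta_pos":[0,0,-25],"twist":[0,0,0]},{"delta_pos":[0,0,-35],"twist":[0,0,0]},{"delta_pos":[0,0,-35],"twist":[0,0,0]},{"delta_pos":[0,40,0],"twist":[0,0,0]},{"delta_pos":[0,50,0],"twist":[0,0,0]},{"delta_pos":[0,50,0],"twist":[0,0,0]},{"delta_pos":[0,50,0],"twist":[0,0,0]},{"delta_pos":[0,50,0],"twist":[0,0,0]},{"delta_pos":[0,50,0],"twist":[0,0,0]},{"delta_pos":[0,50,0],"twist":[0,0,0]}]'
python3 -m crank '[{"delta_pos":[0,0,0],"twist":[0,0,0]},{"delta_pos":[0,0,0],"twist":[0,0,0]},{"delta_pos":[0,0,0],"twist":[0,0,0]}]'
python3 - <<'E'
from h import *
spools();intray()
im,d,W=look('side');im2,_,_=look('top')
cv2.imwrite('pics/t7.png',np.hstack([cv2.resize(im[80:230,230:430],(400,300)),cv2.resize(im2[130:290,320:540],(400,300))]))
E
```

```text
time: 122.55
tcp_pos: [0.5408, -0.2088, 0.0064]
eef_rot: [3.141, -0.0, -2.501]
force: [0.1, 0.0, 0.1]
opening: 0.842
grip_force: 0.0
time: 124.05
tcp_pos: [0.3369, 0.0648, 0.127]
eef_rot: [-3.141, 0.002, -2.502]
force: [0.1, -0.1, 0.5]
opening: 0.84
grip_force: 0.0
time: 124.42
tcp_pos: [0.3383, 0.0632, 0.1259]
eef_rot: [-3.142, -0.0, -2.503]
force: [-0.2, -0.2, -0.2]
opening: 0.843
grip_force: 0.0
side tray spool [340. 114.] [ 442.5 -374.3] [50.5 53.9] 12.3 69.2 103
side tray spool [327. 124.] [ 488.9 -292.2] [50.7 55.1] 33.5 69.0 116
side tray spool [312. 136.] [ 540.7 -206.8] [51.2 54.1] 3.4 69.2 132
top tray spool [433. 202.] [ 540.5 -207.4] [51.2 52.5] 43.5 69.1 277
top tray spool [466. 221.] [ 489.  -290.6] [52.  52.1] 87.4 69.2 283
top tray spool [498. 238.] [ 440.5 -374.1] [51.7 52.4] 34.9 68.9 292
top [429. 207.] tray [ 540.8 -208.3] [83.6 84.9] 58.9 26.6 443
top [459. 223.] tray [ 490.5 -292.4] [83.7 83.9] 59.6 27.2 433
top [491. 241.] tray [ 440.6 -376.1] [84.4 85.1] 59.3 26.9 461
side [344. 125.] tray [ 424.  -370.8] [94.9 45.9] 56.7 27.7 103
side [330. 137.] tray [ 491.  -288.5] [83.  78.2] 61.5 27.8 134
side [312. 149.] tray [ 540.7 -207.8] [86.4 83. ] 58.1 27.7 198
```

View pics/t7.png

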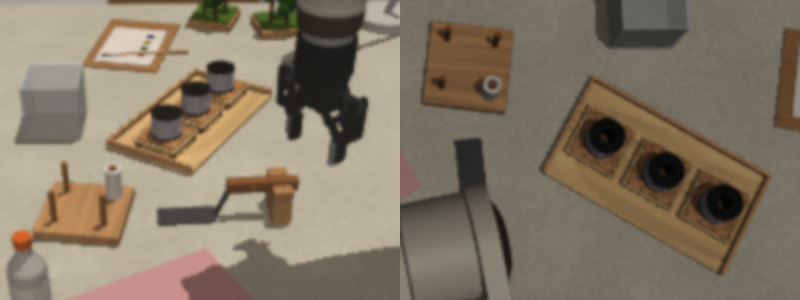

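The views show three spools upright in the middle of the three corks, within about 2 mm of centre. The spatula is in its rest, and the reel, glue bottle and cover haven't moved. Handing in.

```bash
python3 -c "
from station import arm
print(arm.sign_off())"
```

```text
the job is handed in; nothing more can be done
None
```

The job is handed in at about 124 s: all three bases stand side by side in the tray, one knocked aside there and re-seated after parking the third on the bench, each with a spool upright about mid-cork, and the spatula is back in its rest.

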